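Level the appliance stand

TASK

Lay the blue spirit level on the low steel stand, inside the blue outline, and let go of it. Then grip the red levelling knob, push it down until the sprung end of the stand is seated at its stop and, keeping it down, turn it until the bubble lies fully between the two black lines. Finish still gripping the knob and holding it pressed down, so that I can lock the nut underneath, and leave the other kitchen things where they are.

Things in the scene. Friction and masses are not known exactly. Their poses are not given: they have to be found in the camera images.
- level: Blue box spirit level, loose, about 0.18 kg: 26 mm wide (its x; grip it across this), 180 mm long (its y), 36 mm tall, vial on top. Origin: centre of the underside. Either end may point either way on the stand. Yellow-green vial window along y on top, with two black lines 16 mm either side of its centre; the white bubble, 20 mm long, moves along y to the higher end.
- bubble (a joint): Position of the bubble's centre along the level's own y axis, m: 0 = midway between the black lines, at most +-0.035. Positive when the level's +y end is the higher one; about 1.35 mm per milliradian of tilt. It follows a change within about 1.2 s. The bubble is fully between the lines while within +-0.005.
- bubble_mid (a point): The top of the white bubble (a 20 mm long, 12 mm wide white blob on the vial).
- deck_mark (a point): Centre of the blue outline (40 by 200 mm, long side along y) on the upper face of the low steel stand's sheet (180 by 320 mm, about 70 mm above the worktop). x across, y along the stand to the knob, z up; it tilts with the sheet by up to 0.03 rad. The sheet pivots over two feet 75 mm from here towards -y; the knob's axis is 175 mm from here towards +y.
- press (a joint): Pressing travel of the sprung knob end of the stand, rad about the pivot: -0.035 = sprung up (its free state), 0 = pressed down and seated at its stop. The knob is 250 mm from the pivot, so it goes down about 9 mm. It takes about 2.5 N at the knob to start and 7 N to seat it; it springs back when let go.
- knob (a joint): Turn of the levelling knob, rad, growing clockwise seen from above; starts between -0.3 and 0.2, stops at -0.6 and 2.2. Clockwise raises the knob end by 0.015 rad (3.7 mm at the knob, 20 mm of bubble) per rad. With the foot seated that end is at first too low: level comes after 0.45 to 1.45 rad clockwise. It stays where it is left; friction 0.06 N m.
- knob_grip (a point): On the knob's axis, in the upper part of the red grip bar. Bar: 52 mm along this point's x, 14 mm thick along its y, 26 mm high, on a black round flange of radius 34 mm. The point is 18 mm above the flange's upper face, 8 mm below the bar's top, 36 mm above the stand's sheet. Fingertips either side of the bar may rest on the flange to push it down. It turns with the knob.
- dabba: Bystander: closed round steel masala dabba, radius 92 mm, 85 mm tall. Origin: centre of the underside.
- scoop: Bystander: yellow plastic scoop, 60 by 50 by 32 mm cup with an 85 mm handle to its -x. Origin: under the cup's centre.
- turner: Bystander: steel dosa turner lying flat, 340 mm along its x, blade to +x, at most 14 mm tall. Origin: on its underside near mid-length.
- rolling_pin: Bystander: small wooden rolling pin, 280 mm along its y, 42 mm thick. Origin: under its middle.
- plate0: Bystander: lower white ceramic side plate, radius 85 mm, 15 mm tall. Origin: centre of the underside.
- plate1: Bystander: the same plate stacked on top of it.
- spice_jar: Bystander: amber jar with a steel cap, radius 32 mm, 110 mm tall. Origin: centre of the underside.
- tumbler: Bystander: steel tumbler, radius 36 mm, 95 mm tall. Origin: centre of the underside.
Mind the look-alikes: they are no part of the job. What is shaped like the level but purple is not meant.

How it is judged:
By the outcome, as a careful person would: the job done as asked, in the order asked, and still so for the second after the job is handed in, while the arm keeps its last pose, push and grip.
It also fails if it takes over 61 s, if anything falls off the work surface, if the arm or the gripper's body presses on something with over 40 N, if the wrist force passes 120 N, or if a joint passes its speed limit or range.

ROBOT

A 6-joint arm with a two-finger parallel gripper is mounted at the origin on the work surface. World frame = base frame: x ahead of the robot, y to its left, z up, the work surface at z = 0. Lengths are in m, angles in rad, forces in N, time in s.
With the tool pointing down it reaches from about 0.25 to 0.775 m from the base axis. Payload 4 kg.
Tool frame: the origin (TCP) lies midway between the tips of the shut fingers; the grasp point (between the pads) lies arm.tcp_to_grasp behind it (arm.tcp_to_grasp is the distance from the TCP to the grasp point, in m); z points along the fingers, y is the direction in which the jaws open and shut (so a half turn about z gives the same grasp; the last joint's range is limited). The gripper opens to 85 mm and grips with 20 to 120 N. Pads are 22 mm wide; open, the fingers measure 114 mm over their backs; the gripper's body (76 mm by 85 mm) begins 54 mm behind the grasp point. The pads swing forward as they close: fully open they stand 13 mm farther back than shut.
Start: joints at [-1.428, 0.087, 1.371, -0, 1.684, -0.103], TCP at [0.134, -0.533, 0.231] pointing down, gripper open.
Joint ranges: [-3.1, 3.1], [-0.76, 2.03], [0.27, 2.55], [-1.08, 4.22], [0.17, 2.65], [-2.57, 2.57]. Speed limits (rad/s): [2.79, 2.79, 3.14, 3.14, 3.14, 3.14].

INTERFACE

Orientations are given as [roll, pitch, yaw] about the fixed x, y, z axes, in that order (R = Rz(yaw) Ry(pitch) Rx(roll)).
In Python, from cell import telemetry, vision, arm gives the robot as it stands. The module is installed in compiled form; this text tells all that it offers.
- The arm moves only by the tool jog_arm, never from a script. Its argument "plan" is one flat list of numbers, 7 for each row, row after row: the shift along the tool's x, y, z in mm, then the turn, a rotation vector about the tool's x, y, z in rad, then the opening, from 0 (shut) to 1 (fully open). In form: [x, y, z, wx, wy, wz, hand, x, y, z, wx, wy, wz, hand, ...]. A call has exactly 8 rows; each row shifts and turns the pose as measured when the row begins, along the tool's axes as they then stand; what a row does not reach is not made up. A row lasts 1/12 s, in which the tool goes at most 41.7 mm and 7.16 degrees, less where a joint would pass 70% of its speed; a pose out of reach is approached as far as the arm can. A call with a gripper value outside its range is refused whole. The fingers move at their own pace and stop on an object; "squeeze" is the grip in N (left out, the last holds). Time passes only in rows, so rows that do not move let the fingers close, or fill a call up. It gives the time, the measured TCP pose, the force and the opening at its end, in the units of the state.
- telemetry.sense(): the state, without advancing time (a new reading comes with each control period).
- vision.camera(name): name is "side" or "top"; returns the picture (480x640x3 uint8, blue, green, red); there is no depth.
- vision.camera_params(name): a dict with "fx", "fy", "cx", "cy" (pixels), "world_to_cam" (4x4, takes a point from world to camera coordinates). Camera axes: x right, y down, z forward; pixel columns grow to the right and rows downward; lengths in m; the calibration is good to about 2 mm. A picture is of the moment at which its call begins. camera_params takes no time and is no camera call.
- arm.finish_job(): hands the job in, once; it reports no verdict.
The state is a dict: "t": time; "joint_positions": joint angles; "qvel": joint speeds; "effort": joint torques, N m; "tcp_pos": TCP position; "tool_rot": TCP orientation; "ft_force": force on the tool from outside, world axes, zero at the start; "moment": the same for the moment, N m; "grip_width": opening from 0.0 (shut) to 1.0 (fully open).
Only numpy, scipy, OpenCV 4.12 (cv2) and the standard library are available. Lean on these libraries where they do the work, as an engineer would, in place of code of your own. Each camera call takes 0.05 s, during which the arm holds its last target.

## Working session

There is one attempt and no reset: what is moved stays moved. The work goes in short steps, Python scripts to look and compute and a tool call to move; the robot and the scene stay as the last step left them, time stands still between calls to the robot, and variables do not carry over. Pictures are saved under pics/ and viewed, and the job is handed in when it is done.

Besides the shell and the picture viewer there is one more tool, called after "Request:" by a JSON object that holds its "name" and its "arguments", one argument or row to a line. jog_arm: Moves the arm, as the interface text tells. Its arguments: {"type":"object","properties":{"plan":{"type":"array"},"squeeze":{"type":"number"}},"required":["plan"]}

```bash
mkdir -p pics
cat > h.py <<'E'
import numpy as np, cv2
from cell import telemetry, vision, arm
from scipy.spatial.transform import Rotation as R
def ray(cam,u,v):
    p=vision.camera_params(cam);T=np.array(p["world_to_cam"]);Rm=T[:3,:3];t=T[:3,3]
    o=-Rm.T@t;d=Rm.T@np.array([(u-p["cx"])/p["fx"],(v-p["cy"])/p["fy"],1]);return o,d
def atz(cam,u,v,z):
    o,d=ray(cam,u,v);return o+d*(z-o[2])/d[2]
def proj(cam,P):
    p=vision.camera_params(cam);T=np.array(p["world_to_cam"]);c=T[:3,:3]@np.array(P)+T[:3,3]
    return np.array([p["fx"]*c[0]/c[2]+p["cx"],p["fy"]*c[1]/c[2]+p["cy"]])
def tri(a,b):
    o1,d1=ray("top",*a);o2,d2=ray("side",*b)
    s=np.linalg.lstsq(np.c_[d1,-d2],o2-o1,rcond=None)[0]
    p,q=o1+s[0]*d1,o2+s[1]*d2
    return (p+q)/2,np.linalg.norm(p-q)
def st():
    s=telemetry.sense();r=s["tool_rot"]
    print("t",round(s["t"],3),"tcp",np.round(s["tcp_pos"],4),"rot",np.round(r,3),"F",np.round(s["ft_force"],1),"M",np.round(s["moment"],2),"g",round(s["grip_width"],3),"q",np.round(s["joint_positions"],3));return s
def crop(img,u0,v0,u1,v1,k,name):
    cv2.imwrite(name,cv2.resize(img[v0:v1,u0:u1],None,fx=k,fy=k,interpolation=cv2.INTER_CUBIC))
E
python3 - <<'E'
from h import *
st();print(arm.tcp_to_grasp)
for c in("top","side"):
    cv2.imwrite(f"pics/{c}0.png",vision.camera(c)); print(c,np.round(ray(c,320,240),3),vision.camera_params(c)["fx"])
E
```

```text
t 0.0 tcp [ 0.1338 -0.533   0.2301] rot [-3.139 -0.     0.246] F [ 0.2  0.1 -0.7] M [-0.   -0.01  0.02] g 0.999 q [-1.428  0.088  1.372  0.     1.684 -0.103]
0.0187
top [[ 0.265 -0.055  1.93 ]
 [ 0.138 -0.016 -0.99 ]] 618.3974269353183
side [[-0.22   0.664  0.9  ]
 [ 0.58  -0.524 -0.624]] 565.6917917919276
```

View pics/top0.png

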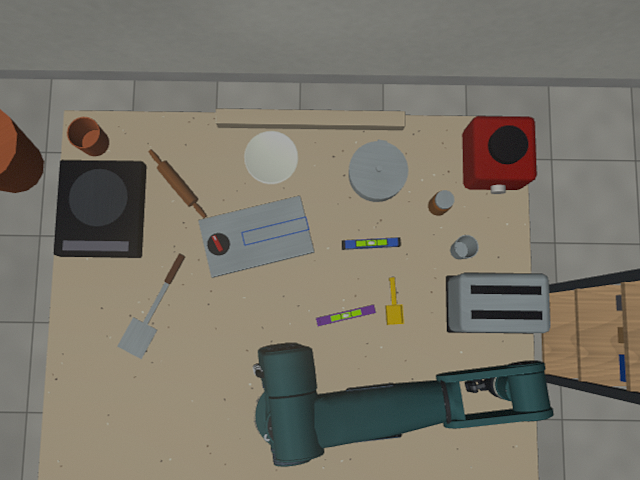

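View pics/side0.png

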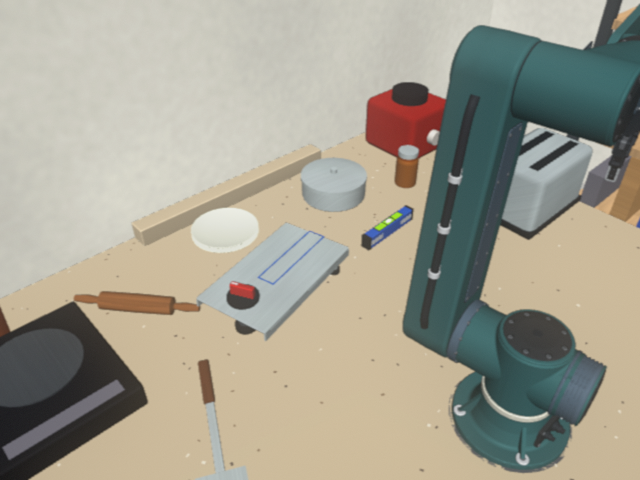

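Two level-shaped things appear in the top picture: a blue one at about (371,243) and a purple one at about (346,316). The blue one fits, since purple is excluded. I'll confirm it in a crop. The stand is centred near (257,236), with its red knob at (218,244).

Run:
```python
import cv2
from h import crop
a=cv2.imread("pics/top0.png");b=cv2.imread("pics/side0.png")
crop(a,330,225,420,335,5,"pics/c1.png");crop(a,190,185,325,285,5,"pics/c2.png")
crop(b,190,180,430,340,3,"pics/c3.png")
```

```text
(no output)
```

View pics/c1.png

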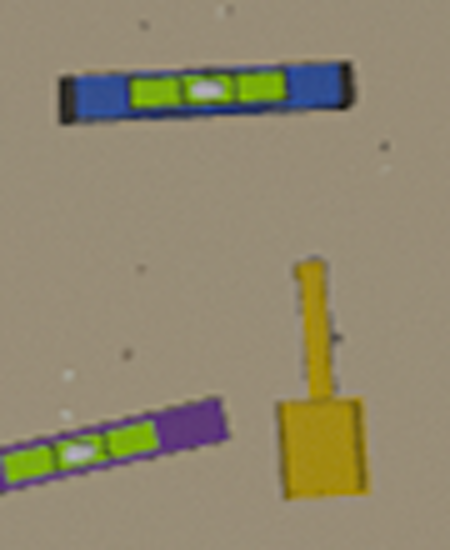

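View pics/c2.png

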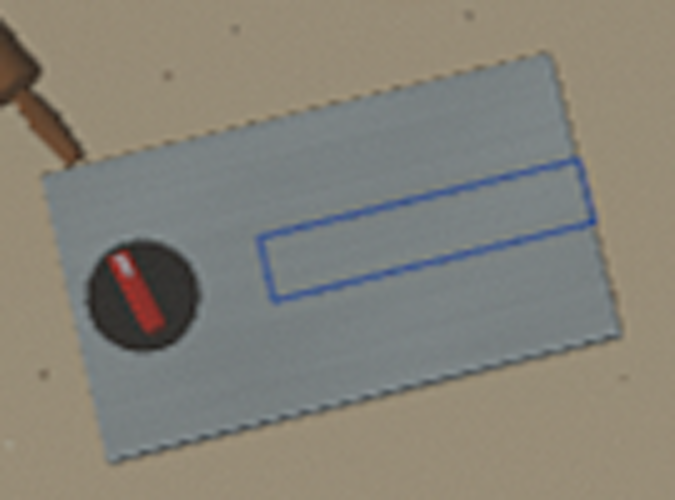

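View pics/c3.png

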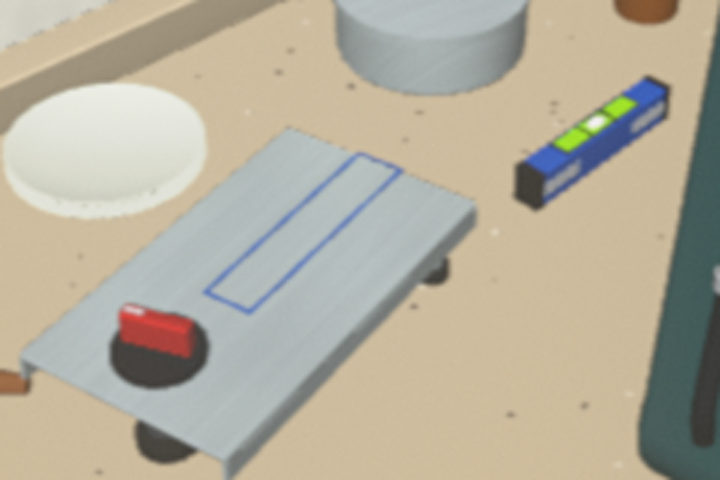

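Run:
```python
from h import *
f=lambda x,y,o,k=5:(o[0]+x/k,o[1]+y/k)
o=(330,225)
for n,p in dict(UL=(60,77),UR=(350,62),LR=(354,106),LL=(62,124),bub=(208,90),wl=(130,95),wr=(287,85)).items():
    print(n,np.round(atz("top",*f(*p,o),.036),4))
o=(190,185)
C=[(258,236),(580,158),(597,225),(275,301)]
P=[atz("top",*f(*p,o),.072) for p in C];print(np.round(P,4));m=np.mean(P,0)
d=(P[0]+P[3]-P[1]-P[2])/2;print("mark",m,"ydir",np.degrees(np.arctan2(d[1],d[0])),np.linalg.norm(d))
S=[(360,154),(402,171),(250,312),(205,293)] # TR..side order: UR,LR,LL,UL
So=(190,180)
for a,b in zip([C[1],C[2],C[3],C[0]],S):
    print(np.round(tri(f(*a,o),f(*b,So,3))[0],4),np.round(tri(f(*a,o),f(*b,So,3))[1],4))
for n,p in dict(a=(120,256),b=(156,332),a2=(108,258),b2=(165,325)).items(): print(n,np.round(atz("top",*f(*p,o),.125),4))
print("flange",atz("top",*f(143,296,o),.1))
for n,p in dict(c1=(43,175),c2=(548,52),c3=(622,338),c4=(110,462)).items(): print(n,np.round(atz("top",*f(*p,o),.072),4))
print(tri(f(208,90,(330,225)),f(597,122,So,3)))
```

```text
UL [ 0.5279 -0.1535  0.036 ]
UR [ 0.5398 -0.333   0.036 ]
LR [ 0.5124 -0.3353  0.036 ]
LL [ 0.4987 -0.1549  0.036 ]
bub [ 0.5211 -0.245   0.036 ]
wl [ 0.5173 -0.1968  0.036 ]
wr [ 0.5249 -0.2939  0.036 ]
[[ 0.5437  0.1535  0.072 ]
 [ 0.5946 -0.0413  0.072 ]
 [ 0.5534 -0.0523  0.072 ]
 [ 0.5041  0.1421  0.072 ]]
mark [0.54895921 0.05050789 0.072     ] ydir 104.44287500944758 0.2009630903414886
[ 0.5957 -0.0412  0.0663] 0.0003
[ 0.5552 -0.0514  0.0668] 0.0027
[0.5047 0.1427 0.0721] 0.0017
[0.544  0.1537 0.0709] 0.0002
a [0.5227 0.2286 0.125 ]
b [0.4779 0.2058 0.125 ]
a2 [0.5214 0.2356 0.125 ]
b2 [0.4821 0.2007 0.125 ]
flange [0.50235045 0.21792684 0.1       ]
c1 [0.5794 0.2855 0.072 ]
c2 [ 0.6602 -0.0207  0.072 ]
c3 [ 0.4845 -0.0684  0.072 ]
c4 [0.4051 0.2385 0.072 ]
(array([ 0.52132087, -0.24473195,  0.03673844]), np.float64(0.000774560718477357))
```

```bash
cat >> h.py <<'E'
def plan(xyz,yaw,n=8,hand=1.0,roll=np.pi,pitch=0.0,pr=True):
    s=telemetry.sense();p=np.array(s["tcp_pos"]);q=R.from_euler("xyz",s["tool_rot"])
    tgt=R.from_euler("xyz",[roll,pitch,yaw]);dv=(q.inv()*tgt).as_rotvec()
    D=(np.array(xyz)-p)/n
    for i in range(n):
        qi=q*R.from_rotvec(dv*i/n); sh=qi.inv().apply(D)*1000
        print(", ".join(f"{v:.1f}" for v in sh)+", "+", ".join(f"{v:.3f}" for v in dv/n)+f", {hand},")
E
python3 -c "
from h import *
plan((.28,-.31,.23),.246+.96)"
```

```text
24.5, -22.6, 0.1, -0.000, -0.000, -0.120, 1.0,
27.0, -19.5, 0.1, -0.000, -0.000, -0.120, 1.0,
29.2, -16.1, 0.1, -0.000, -0.000, -0.120, 1.0,
30.9, -12.5, 0.1, -0.000, -0.000, -0.120, 1.0,
32.2, -8.7, 0.0, -0.000, -0.000, -0.120, 1.0,
33.0, -4.8, 0.0, -0.000, -0.000, -0.120, 1.0,
33.3, -0.8, 0.0, -0.000, -0.000, -0.120, 1.0,
33.2, 3.2, 0.0, -0.000, -0.000, -0.120, 1.0,
```

Request:
{"name": "jog_arm", "arguments": {
  "plan": [24.5,-22.6,0,0,0,-0.12,1,27,-19.5,0,0,0,-0.12,1,29.2,-16.1,0,0,0,-0.12,1,31,-12.5,0,0,0,-0.12,1,32.2,-8.7,0,0,0,-0.12,1,33,-4.8,0,0,0,-0.12,1,33.3,-0.8,0,0,0,-0.12,1,33.2,3.2,0,0,0,-0.12,1]
}}

```text
t: 0.77
tcp_pos: [0.2772, -0.3017, 0.2234]
tool_rot: [-3.133, -0.01, 1.236]
ft_force: [0.8, 0.2, -0.5]
grip_width: 1.003
```

```bash
python3 -c "
from h import *
st();plan((.52,-.244,.14),1.644)"
```

```text
t 0.767 tcp [ 0.2772 -0.3017  0.2234] rot [-3.133 -0.01   1.236] F [ 0.8  0.2 -0.5] M [-0.05 -0.03 -0.01] g 1.003 q [-0.968 -0.22   1.676  0.003  1.699 -0.633]
16.7, 26.4, 10.4, -0.001, -0.001, -0.051, 1.0,
15.3, 27.2, 10.4, -0.001, -0.001, -0.051, 1.0,
13.9, 27.9, 10.4, -0.001, -0.001, -0.051, 1.0,
12.5, 28.6, 10.4, -0.001, -0.001, -0.051, 1.0,
11.1, 29.2, 10.4, -0.001, -0.001, -0.051, 1.0,
9.6, 29.7, 10.4, -0.001, -0.001, -0.051, 1.0,
8.1, 30.2, 10.4, -0.001, -0.001, -0.051, 1.0,
6.5, 30.5, 10.4, -0.001, -0.001, -0.051, 1.0,
```

Request:
{"name": "jog_arm", "arguments": {
  "plan": [16.7,26.4,10.4,0,0,-0.051,1,15.3,27.2,10.4,0,0,-0.051,1,13.9,27.9,10.4,0,0,-0.051,1,12.5,28.6,10.4,0,0,-0.051,1,11.1,29.2,10.4,0,0,-0.051,1,9.6,29.7,10.4,0,0,-0.051,1,8.1,30.2,10.4,0,0,-0.051,1,3,15,5,0,0,-0.03,1]
}}

```text
t: 1.43
tcp_pos: [0.5131, -0.2339, 0.1422]
tool_rot: [-3.138, -0.01, 1.651]
ft_force: [0.3, -0.2, -0.2]
grip_width: 0.999
```

```bash
python3 -c "
from h import *
st();plan((.52,-.244,.05),1.644)
b=vision.camera('top');cv2.imwrite('pics/top1.png',b);crop(b,320,180,440,300,5,'pics/c4.png')"
```

```text
t 1.433 tcp [ 0.5131 -0.2339  0.1422] rot [-3.138 -0.01   1.651] F [ 0.3 -0.2 -0.2] M [ 0.03  0.03 -0.  ] g 0.999 q [-0.532  0.157  1.471  0.006  1.522 -0.613]
-1.4, 0.8, 11.5, -0.000, -0.001, 0.001, 1.0,
-1.4, 0.8, 11.5, -0.000, -0.001, 0.001, 1.0,
-1.4, 0.8, 11.5, -0.000, -0.001, 0.001, 1.0,
-1.4, 0.8, 11.5, -0.000, -0.001, 0.001, 1.0,
-1.4, 0.8, 11.5, -0.000, -0.001, 0.001, 1.0,
-1.4, 0.8, 11.5, -0.000, -0.001, 0.001, 1.0,
-1.4, 0.8, 11.5, -0.000, -0.001, 0.001, 1.0,
-1.3, 0.8, 11.5, -0.000, -0.001, 0.001, 1.0,
```

View pics/c4.png

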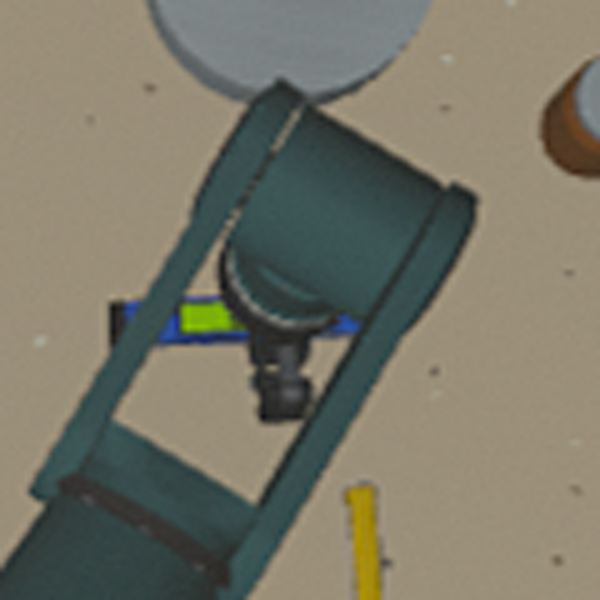

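The blue level sits between the fingers at about (215,318) in the crop, and the dabba is clear. Next I go down.

Request:
{"name": "jog_arm", "arguments": {
  "plan": [-5,3,8,0,-0.005,0,1,-4,2.5,14,0,-0.004,0,1,-2,1,16,0,0,0,1,0,0,16,0,0,0,1,0,0,14,0,0,0,1,0,0,8,0,0,0,1,0,0,4,0,0,0,1,0,0,0,0,0,0,1]
}}

```text
t: 2.15
tcp_pos: [0.5175, -0.2463, 0.0536]
tool_rot: [-3.133, -0.001, 1.648]
ft_force: [-0.2, 0.8, 0.0]
grip_width: 1.003
```

```bash
python3 -c "
from h import *
st();plan((.52,-.244,.004),1.644)
b=vision.camera('side');crop(b,320,160,470,280,5,'pics/c5.png')
for P in [(.52,-.244,.036),(.5265,-.334,.036),(.5134,-.154,.036)]: print(proj('side',P))"
```

```text
t 2.15 tcp [ 0.5175 -0.2463  0.0536] rot [-3.133e+00 -1.000e-03  1.648e+00] F [-0.2  0.8  0. ] M [-0.02 -0.01 -0.06] g 1.003 q [-0.541  0.244  1.552 -0.004  1.353 -0.617]
0.3, 0.4, 6.2, -0.001, -0.000, 0.000, 1.0,
0.3, 0.4, 6.2, -0.001, -0.000, 0.000, 1.0,
0.3, 0.4, 6.2, -0.001, -0.000, 0.000, 1.0,
0.3, 0.4, 6.2, -0.001, -0.000, 0.000, 1.0,
0.3, 0.4, 6.2, -0.001, -0.000, 0.000, 1.0,
0.3, 0.4, 6.2, -0.001, -0.000, 0.000, 1.0,
0.3, 0.3, 6.2, -0.001, -0.000, 0.000, 1.0,
0.3, 0.3, 6.2, -0.001, -0.000, 0.000, 1.0,
[389.32051557 221.26329164]
[410.41110687 206.45296082]
[366.68439957 237.19798747]
```

View pics/c5.png

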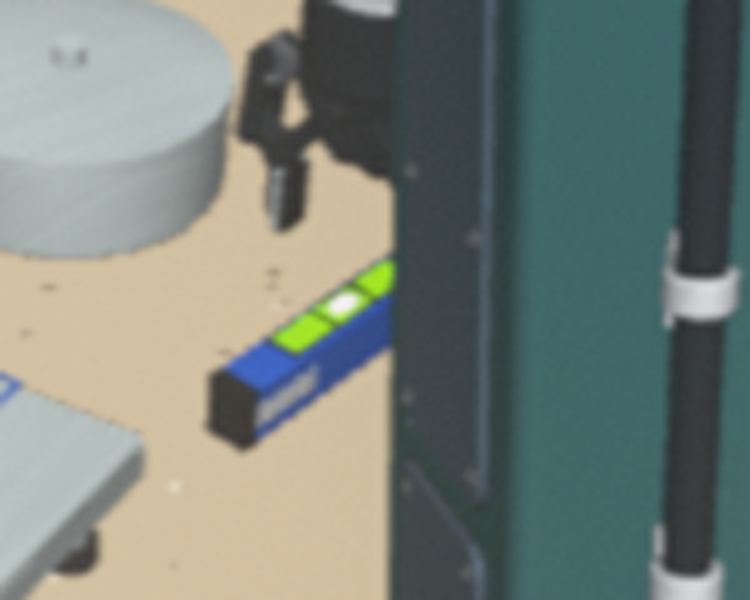

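The finger at crop (285,190) is on the far side of the level, and the level lies as measured. I continue down and close.

Request:
{"name": "jog_arm", "arguments": {
  "plan": [2,2,8,-0.005,0,0,1,1,1,10,-0.003,0,0,1,0,0,10,0,0,0,1,0,0,9,0,0,0,1,0,0,7,0,0,0,1,0,0,5,0,0,0,1,0,0,3,0,0,0,1,0,0,0,0,0,0,1],
  "squeeze": 40
}}

```text
t: 2.87
tcp_pos: [0.5224, -0.2442, -0.0001]
tool_rot: [3.136, 0.003, 1.648]
ft_force: [-0.1, -1.1, -0.5]
grip_width: 1.001
```

```bash
python3 -c "
from h import *
st();plan((.52,-.244,.004),1.644,n=3)"
```

```text
t 2.867 tcp [ 5.224e-01 -2.442e-01 -1.000e-04] rot [3.136e+00 3.000e-03 1.648e+00] F [-0.1 -1.1 -0.5] M [0.01 0.02 0.05] g 1.001 q [-5.360e-01  2.980e-01  1.603e+00  1.000e-03  1.235e+00 -6.130e-01]
0.1, -0.8, -1.4, 0.002, 0.001, 0.001, 1.0,
0.1, -0.8, -1.4, 0.002, 0.001, 0.001, 1.0,
0.1, -0.8, -1.4, 0.002, 0.001, 0.001, 1.0,
```

Raise 4 mm, then close.

Request:
{"name": "jog_arm", "arguments": {
  "plan": [0,-1.2,-2.5,0.003,0.002,0,1,0,-1,-2,0.002,0.001,0,1,0,0,0,0,0,0,0,0,0,0,0,0,0,0,0,0,0,0,0,0,0,0,0,0,0,0,0,0,0,0,0,0,0,0,0,0,0,0,0,0,0,0],
  "squeeze": 40
}}

```text
t: 3.53
tcp_pos: [0.5219, -0.2454, 0.0073]
tool_rot: [3.137, 0.002, 1.647]
ft_force: [0.1, -0.9, -1.2]
grip_width: 0.295
```

```bash
python3 -c "
from h import *
st()"
```

```text
t 3.533 tcp [ 0.5219 -0.2454  0.0073] rot [3.137e+00 2.000e-03 1.647e+00] F [ 0.1 -0.9 -1.2] M [-0.03  0.03 -0.01] g 0.295 q [-5.380e-01  2.900e-01  1.596e+00  1.000e-03  1.251e+00 -6.150e-01]
```

Request:
{"name": "jog_arm", "arguments": {
  "plan": [0,0,-8,0,0,0,0,0,0,-15,0,0,0,0,0,0,-18,0,0,0,0,0,0,-20,0,0,0,0,0,0,-22,0,0,0,0,10,0,-22,0,0,0,0,18,0,-18,0,0,0,0,25,2,-8,0,0,-0.02,0]
}}

```text
t: 4.2
tcp_pos: [0.5139, -0.1925, 0.1383]
tool_rot: [-3.13, -0.005, 1.662]
ft_force: [0.3, 0.5, -2.2]
grip_width: 0.297
```

```bash
python3 -c "
from h import *
st();plan((.5495,.05,.15),1.822,hand=0)"
```

```text
t 4.2 tcp [ 0.5139 -0.1925  0.1383] rot [-3.13  -0.005  1.662] F [ 0.3  0.5 -2.2] M [-0.01 -0.05  0.01] g 0.297 q [-0.461  0.13   1.509 -0.002  1.515 -0.552]
29.8, 7.2, -1.4, -0.001, -0.001, -0.020, 0,
29.6, 7.8, -1.4, -0.001, -0.001, -0.020, 0,
29.5, 8.4, -1.4, -0.001, -0.001, -0.020, 0,
29.3, 8.9, -1.4, -0.001, -0.001, -0.020, 0,
29.1, 9.5, -1.4, -0.001, -0.001, -0.020, 0,
28.9, 10.1, -1.4, -0.001, -0.001, -0.020, 0,
28.7, 10.7, -1.4, -0.001, -0.001, -0.020, 0,
28.5, 11.3, -1.5, -0.001, -0.001, -0.020, 0,
```

Request:
{"name": "jog_arm", "arguments": {
  "plan": [30,7,-2,0,0,-0.02,0,30,8,-2,0,0,-0.02,0,30,8,-2,0,0,-0.02,0,29,9,-2,0,0,-0.02,0,29,9.5,-1,0,0,-0.02,0,29,10,-1,0,0,-0.02,0,22,10,-1,0,0,-0.02,0,8,4,0,0,0,-0.01,0]
}}

```text
t: 4.87
tcp_pos: [0.5463, 0.0329, 0.1565]
tool_rot: [-3.135, -0.005, 1.817]
ft_force: [0.2, -0.7, -1.7]
grip_width: 0.297
```

```bash
python3 -c "
from h import *
st();plan((.5495,.0505,.10),1.822,hand=0)
b=vision.camera('top');crop(b,190,180,330,290,5,'pics/c6.png')
b=vision.camera('side');crop(b,180,150,420,330,3,'pics/c7.png')"
```

```text
t 4.867 tcp [0.5463 0.0329 0.1565] rot [-3.135 -0.005  1.817] F [ 0.2 -0.7 -1.7] M [-0.08 -0.03  0.01] g 0.297 q [-0.045  0.113  1.492  0.003  1.545 -0.292]
2.0, 1.0, 7.1, -0.001, -0.001, -0.001, 0,
2.0, 1.0, 7.1, -0.001, -0.001, -0.001, 0,
2.0, 1.0, 7.1, -0.001, -0.001, -0.001, 0,
2.0, 1.0, 7.1, -0.001, -0.001, -0.001, 0,
2.0, 1.0, 7.1, -0.001, -0.001, -0.001, 0,
2.0, 0.9, 7.1, -0.001, -0.001, -0.001, 0,
2.0, 0.9, 7.1, -0.001, -0.001, -0.001, 0,
2.0, 0.9, 7.1, -0.001, -0.001, -0.001, 0,
```

View pics/c6.png

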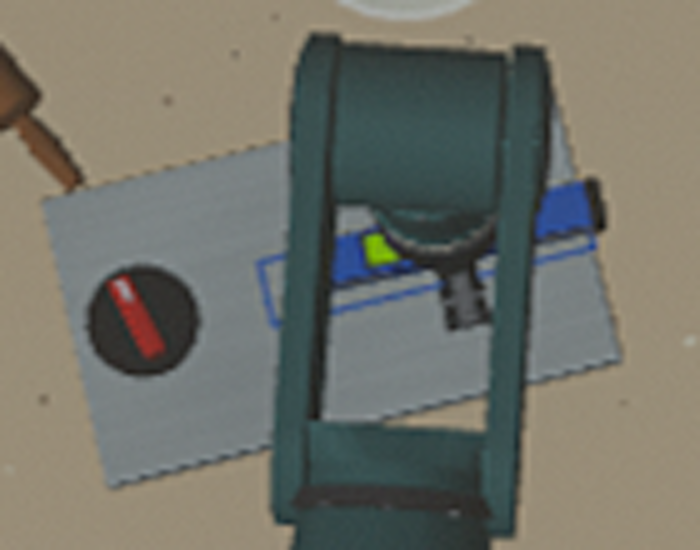

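View pics/c7.png

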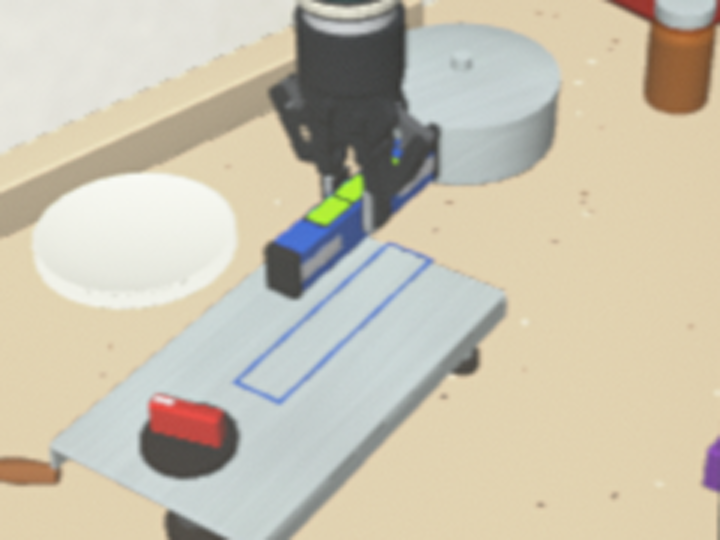

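The level is level in the grip, and it hangs just behind the outline in view. I move over and lower it.

Request:
{"name": "jog_arm", "arguments": {
  "plan": [5,2.5,4,-0.003,-0.002,0,0,5,2.5,10,-0.002,-0.002,0,0,4,2,12,0,0,0,0,2,1,12,0,0,0,0,0,0,11,0,0,0,0,0,0,9,0,0,0,0,0,0,4,0,0,0,0,0,0,0,0,0,0,0]
}}

```text
t: 5.63
tcp_pos: [0.5474, 0.0425, 0.0842]
tool_rot: [-3.131, 0.003, 1.806]
ft_force: [0.1, 0.1, -1.9]
grip_width: 0.296
```

```bash
python3 -c "
from h import *
st();plan((.5495,.0505,.08),1.822,hand=0,n=4)
b=vision.camera('side');crop(b,180,150,380,320,4,'pics/c8.png')"
```

```text
t 5.633 tcp [0.5474 0.0425 0.0842] rot [-3.131e+00  3.000e-03  1.806e+00] F [ 0.1  0.1 -1.9] M [-0.02 -0.04 -0.01] g 0.296 q [-0.022  0.167  1.579 -0.006  1.404 -0.256]
1.8, 1.0, 1.0, -0.003, 0.001, -0.004, 0,
1.8, 1.0, 1.0, -0.003, 0.001, -0.004, 0,
1.8, 1.0, 1.0, -0.003, 0.001, -0.004, 0,
1.8, 1.0, 1.1, -0.003, 0.001, -0.004, 0,
```

View pics/c8.png

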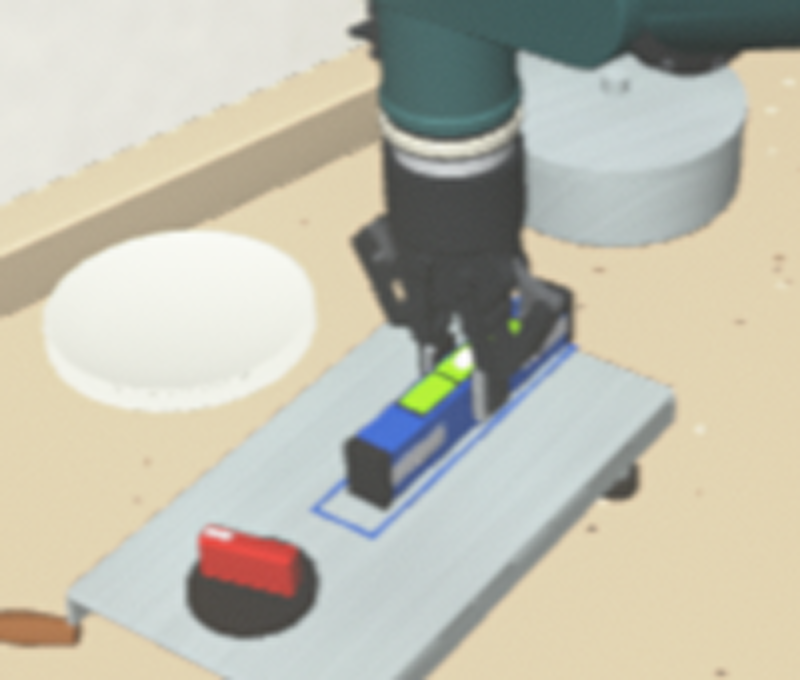

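Just above the sheet, it needs about 8 mm more towards the knob.

Request:
{"name": "jog_arm", "arguments": {
  "plan": [3.5,2,0,-0.005,0,-0.008,0,3.5,1.5,0,-0.005,0,-0.006,0,2,1,0,0,0,-0.004,0,0,0,1,0,0,0,0,0,0,1,0,0,0,0,0,0,0,0,0,0,0,0,0,0,0,0,0,0,0,0,0,0,0,0,0]
}}

```text
t: 6.35
tcp_pos: [0.5524, 0.0533, 0.0861]
tool_rot: [3.134, 0.005, 1.826]
ft_force: [0.3, -0.3, -1.6]
grip_width: 0.3
```

```bash
python3 -c "
from h import *
st();plan((.5495,.0505,.077),1.822,hand=0,n=1)
b=vision.camera('side');crop(b,180,150,380,320,4,'pics/c9.png')"
```

```text
t 6.35 tcp [0.5524 0.0533 0.0861] rot [3.134 0.005 1.826] F [ 0.3 -0.3 -1.6] M [ 0.01 -0.06  0.02] g 0.3 q [-0.004  0.165  1.577 -0.003  1.39  -0.259]
-2.0, -3.6, 9.0, 0.008, 0.005, 0.004, 0,
```

View pics/c9.png

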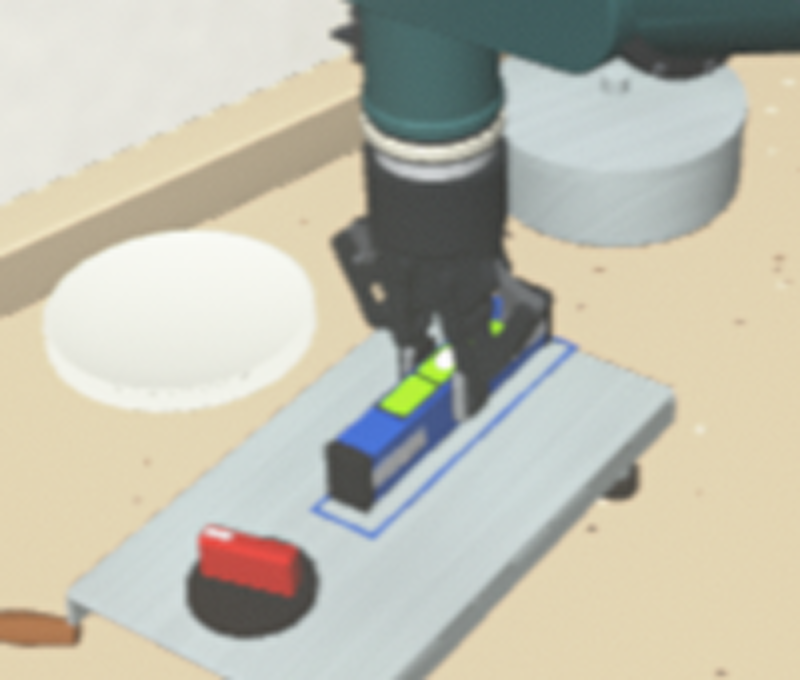

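Request:
{"name": "jog_arm", "arguments": {
  "plan": [-1,-2,1,0.004,0.003,0.002,0,-0.7,-1.5,1.5,0.004,0.003,0.002,0,0,0,1.5,0,0,0,0,0,0,1.5,0,0,0,0,0,0,1.5,0,0,0,0,0,0,1,0,0,0,0,0,0,0,0,0,0,0,0,0,0,0,0,0,0]
}}

```text
t: 7.07
tcp_pos: [0.5503, 0.0504, 0.0794]
tool_rot: [3.139, -0.002, 1.82]
ft_force: [-0.7, 0.1, -0.7]
grip_width: 0.299
```

```bash
python3 -c "
from h import *
st();plan((.5495,.0505,.077),1.822,hand=0,n=1)"
```

```text
t 7.067 tcp [0.5503 0.0504 0.0794] rot [ 3.139e+00 -2.000e-03  1.820e+00] F [-0.7  0.1 -0.7] M [0.07 0.13 0.01] g 0.299 q [-0.013  0.171  1.585  0.003  1.384 -0.263]
0.3, -0.8, 2.4, 0.003, -0.002, -0.002, 0,
```

Request:
{"name": "jog_arm", "arguments": {
  "plan": [0,0,1,0,0,0,0,0,0,1,0,0,0,0,0,0,0,0,0,0,0,0,0,0,0,0,0,0.5,0,0,0,0,0,0,1,0,0,0,0,0,0,1,0,0,0,0,0,0,1,0,0,0,0,0,0,1]
}}

```text
t: 7.73
tcp_pos: [0.5509, 0.0502, 0.0777]
tool_rot: [3.138, -0.0, 1.821]
ft_force: [0.3, -0.8, -0.1]
grip_width: 0.978
```

```bash
python3 -c "
from h import *
st()
b=vision.camera('side');crop(b,180,150,380,320,4,'pics/c10.png')"
```

```text
t 7.733 tcp [0.5509 0.0502 0.0777] rot [ 3.138 -0.     1.821] F [ 0.3 -0.8 -0.1] M [-0.02  0.03 -0.01] g 0.978 q [-1.300e-02  1.720e-01  1.587e+00  1.000e-03  1.379e+00 -2.630e-01]
```

View pics/c10.png

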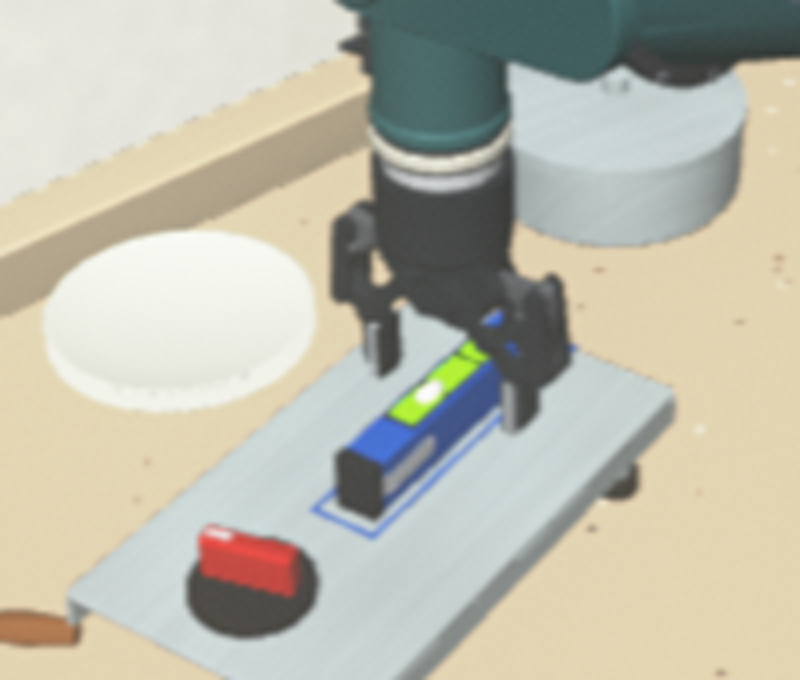

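The level is inside the outline, and the bubble has moved to the knob end. I go up and towards the knob.

Request:
{"name": "jog_arm", "arguments": {
  "plan": [0,0,-10,0,0,0,1,0,0,-18,0,0,0,1,0,0,-22,0,0,0,1,0,0,-25,0,0,0,1,0,0,-25,0,0,0,1,0,0,-20,0,0,-0.05,1,0,0,-10,0,0,-0.12,1,0,0,0,0,0,-0.12,1]
}}

```text
t: 8.45
tcp_pos: [0.549, 0.0499, 0.2162]
tool_rot: [3.14, -0.001, 2.121]
ft_force: [-0.3, 0.4, -0.2]
grip_width: 0.998
```

```bash
python3 -c "
from h import *
st();plan((.505,.219,.19),2.1+.96)
b=vision.camera('top');crop(b,190,180,330,290,5,'pics/c11.png')
b=vision.camera('side');crop(b,180,150,380,320,4,'pics/c12.png')"
```

```text
t 8.45 tcp [0.549  0.0499 0.2162] rot [ 3.140e+00 -1.000e-03  2.121e+00] F [-0.3  0.4 -0.2] M [ 0.05  0.   -0.02] g 0.998 q [-1.300e-02  9.300e-02  1.394e+00  1.000e-03  1.654e+00 -5.630e-01]
20.9, 6.3, 3.3, 0.000, 0.000, -0.117, 1.0,
20.0, 8.8, 3.3, 0.000, 0.000, -0.117, 1.0,
18.8, 11.0, 3.3, 0.000, 0.000, -0.117, 1.0,
17.4, 13.2, 3.3, 0.000, 0.000, -0.117, 1.0,
15.8, 15.1, 3.3, 0.000, 0.000, -0.117, 1.0,
13.9, 16.9, 3.3, 0.000, 0.000, -0.117, 1.0,
11.8, 18.4, 3.3, 0.000, 0.000, -0.117, 1.0,
9.6, 19.6, 3.3, 0.000, 0.000, -0.117, 1.0,
```

View pics/c11.png

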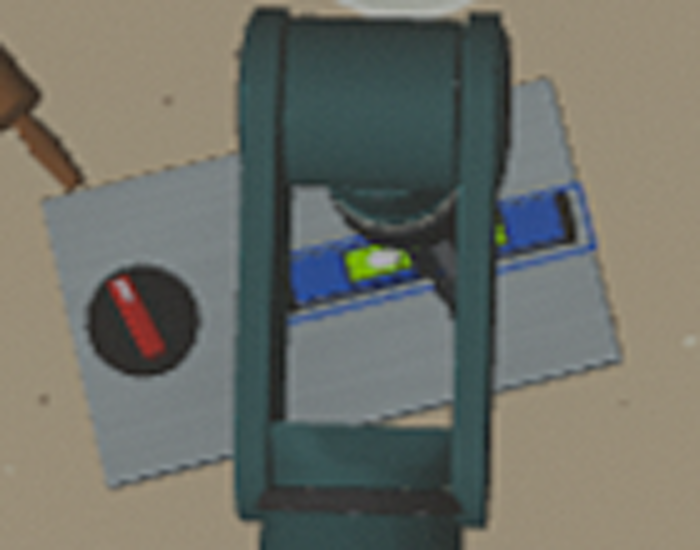

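View pics/c12.png

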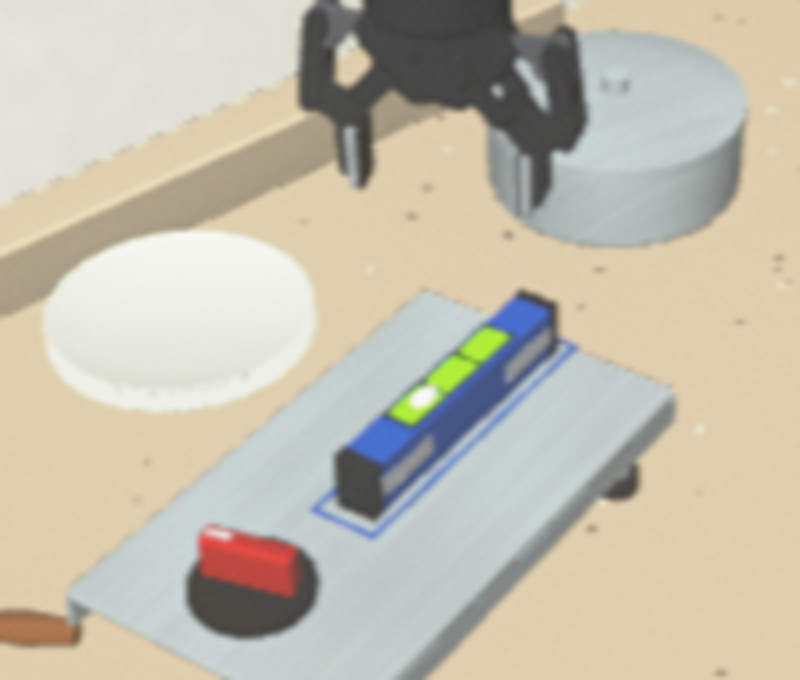

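```bash
python3 -c "
from h import *
f=lambda x,y:(190+x/5,180+y/5); g=lambda x,y:(180+x/4,150+y/4)
print(tri(f(137,316),g(250,539)))
A=atz('top',*f(120,278),.117);B=atz('top',*f(155,355),.117);print(A,B,(A+B)/2,np.degrees(np.arctan2(*(A-B)[1::-1])))
A=atz('side',*g(210,530),.117);B=atz('side',*g(291,546),.117);print(A,B,(A+B)/2,np.degrees(np.arctan2(*(A-B)[1::-1])))
print(tri(f(143,320),g(253,592)),'flange')
print([np.round(proj('side',(.5055,.219,z)),1) for z in (.1,.12)])
"
```

```text
(array([0.50335371, 0.21934031, 0.11938708]), np.float64(0.0017425855706893177))
[0.52562395 0.22988207 0.117     ] [0.48000969 0.20762665 0.117     ] [0.50281682 0.21875436 0.117     ] 26.007969727464026
[0.52537281 0.22946324 0.117     ] [0.48822488 0.20642178 0.117     ] [0.50679885 0.21794251 0.117     ] 31.809767339418645
(array([0.50545178, 0.22079996, 0.08190954]), np.float64(0.0004184425976995384)) flange
[array([243.3, 291.2]), array([242.4, 284. ])]
```

Request:
{"name": "jog_arm", "arguments": {
  "plan": [20.9,6.3,2,0,0,-0.117,1,20,8.8,2,0,0,-0.117,1,18.8,11,2,0,0,-0.117,1,17.4,13.2,2,0,0,-0.117,1,15.8,15.1,2,0,0,-0.117,1,14,17,2,0,0,-0.117,1,11.8,18.4,2,0,0,-0.117,1,9.6,19.6,2,0,0,-0.117,1]
}}

```text
t: 9.22
tcp_pos: [0.5023, 0.2207, 0.1944]
tool_rot: [-3.138, -0.009, 3.054]
ft_force: [-0.6, -0.1, 0.3]
grip_width: 0.999
```

```bash
python3 -c "
from h import *
st();plan((.504,.219,.15),3.61)"
```

```text
t 9.217 tcp [0.5023 0.2207 0.1944] rot [-3.138 -0.009  3.054] F [-0.6 -0.1  0.3] M [ 0.04 -0.02  0.05] g 0.999 q [ 0.311  0.101  1.429 -0.     1.622 -1.173]
-0.3, -0.2, 5.6, -0.000, -0.001, -0.069, 1.0,
-0.3, -0.2, 5.6, -0.000, -0.001, -0.069, 1.0,
-0.2, -0.2, 5.6, -0.000, -0.001, -0.069, 1.0,
-0.2, -0.2, 5.6, -0.000, -0.001, -0.069, 1.0,
-0.2, -0.2, 5.6, -0.000, -0.001, -0.069, 1.0,
-0.2, -0.3, 5.6, -0.000, -0.001, -0.069, 1.0,
-0.2, -0.3, 5.6, -0.000, -0.001, -0.069, 1.0,
-0.1, -0.3, 5.6, -0.000, -0.001, -0.069, 1.0,
```

Request:
{"name": "jog_arm", "arguments": {
  "plan": [0,0,4,0,-0.004,-0.09,1,0,0,6,0,-0.003,-0.09,1,0,0,6,0,0,-0.09,1,0,0,6,0,0,-0.09,1,0,0,6,0,0,-0.07,1,0,0,6,0,0,-0.05,1,0,0,4,0,0,-0.02,1,0,0,0,0,0,0,1]
}}

```text
t: 9.88
tcp_pos: [0.4954, 0.2256, 0.1487]
tool_rot: [3.14, -0.016, -2.718]
ft_force: [-0.9, 0.3, 0.4]
grip_width: 0.999
```

```bash
python3 -c "
from h import *
st();plan((.504,.219,.13),3.61,n=1)
b=vision.camera('top');crop(b,180,180,320,290,5,'pics/c13.png')
b=vision.camera('side');crop(b,180,150,380,320,4,'pics/c14.png')"
```

```text
t 9.883 tcp [0.4954 0.2256 0.1487] rot [ 3.14  -0.016 -2.718] F [-0.9  0.3  0.4] M [ 0.01 -0.   -0.06] g 0.999 q [ 0.323  0.117  1.503 -0.     1.538 -1.671]
-5.4, -9.6, 18.6, 0.002, -0.016, -0.045, 1.0,
```

View pics/c13.png

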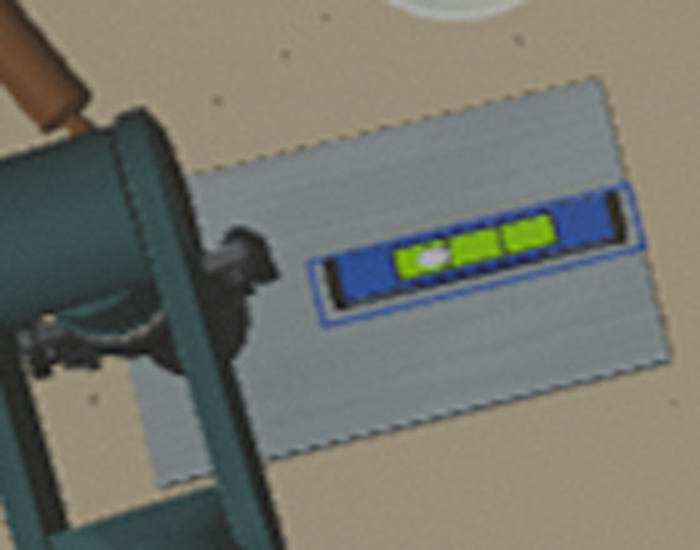

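View pics/c14.png

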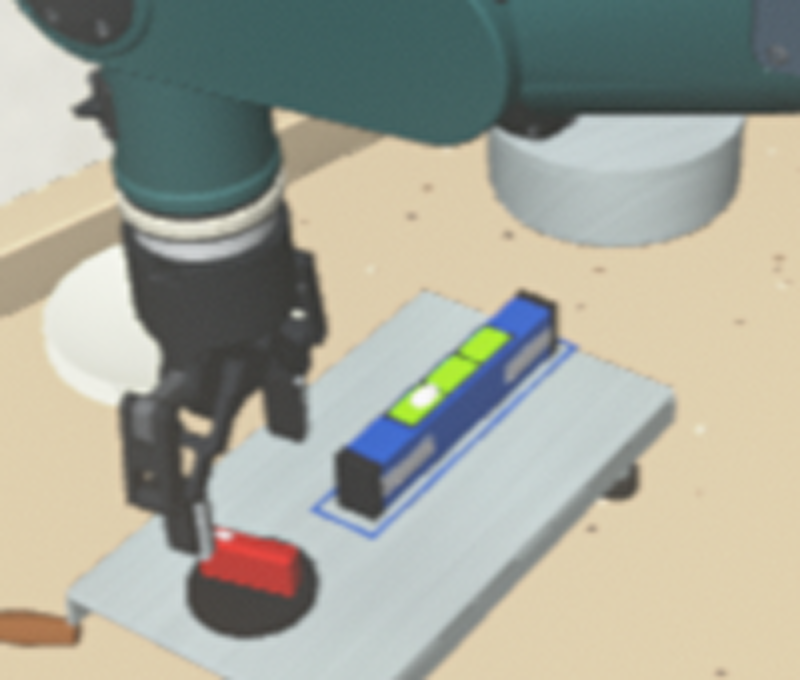

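The level lies fully inside the outline in both views: crop (475,247), about 5 px inside the long edges. I correct the pose above the knob.

Request:
{"name": "jog_arm", "arguments": {
  "plan": [-2.7,-4.5,2,0,-0.008,-0.02,1,-2.2,-4,3,0,-0.006,-0.016,1,-1,-2,3,0,-0.003,-0.008,1,0,0,3,0,0,0,1,0,0,2,0,0,0,1,0,0,0,0,0,0,1,0,0,0,0,0,0,1,0,0,0,0,0,0,1]
}}

```text
t: 10.65
tcp_pos: [0.5071, 0.2186, 0.1377]
tool_rot: [3.14, 0.006, -2.68]
ft_force: [-0.1, 0.8, -1.0]
grip_width: 0.994
```

```bash
python3 -c "
from h import *
st();plan((.504,.219,.11),3.61,n=1)
b=vision.camera('side');crop(b,180,150,380,320,4,'pics/c15.png')"
```

```text
t 10.65 tcp [0.5071 0.2186 0.1377] rot [ 3.14   0.006 -2.68 ] F [-0.1  0.8 -1. ] M [-0.02  0.05  0.  ] g 0.994 q [ 0.303  0.125  1.516  0.002  1.495 -1.73 ]
2.8, 1.7, 27.7, 0.001, 0.006, -0.006, 1.0,
```

View pics/c15.png

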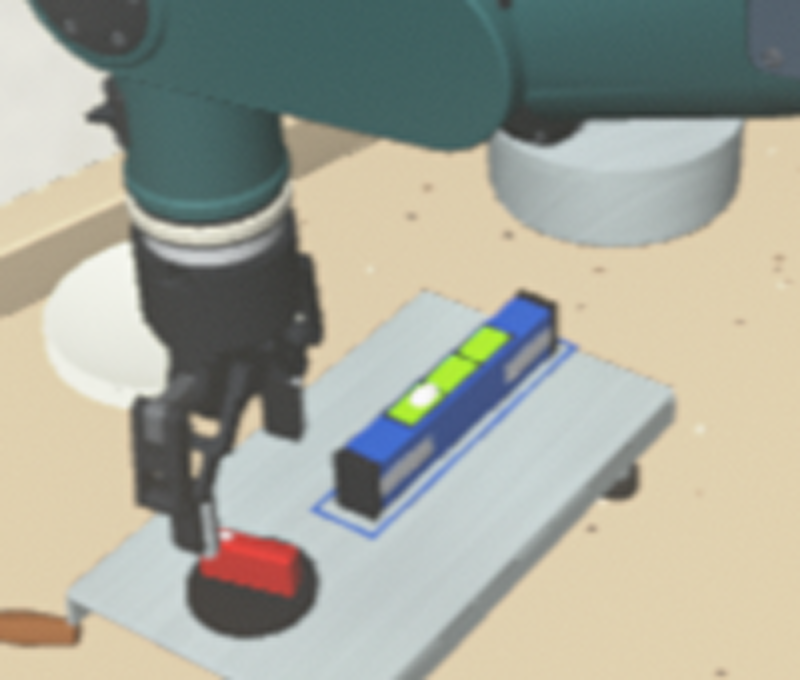

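Request:
{"name": "jog_arm", "arguments": {
  "plan": [1.5,1,4,0,0.003,-0.003,1,1,0.5,7,0,0.002,0,1,0,0,7,0,0,0,1,0,0,7,0,0,0,1,0,0,5,0,0,0,1,0,0,3,0,0,0,1,0,0,0,0,0,0,1,0,0,0,0,0,0,1]
}}

```text
t: 11.37
tcp_pos: [0.503, 0.2192, 0.1001]
tool_rot: [3.14, -0.001, -2.676]
ft_force: [0.1, -0.7, 0.0]
grip_width: 1.0
```

```bash
python3 -c "
from h import *
st();plan((.504,.219,.096),3.61,n=1)
b=vision.camera('side');crop(b,180,200,300,320,6,'pics/c16.png')"
```

```text
t 11.367 tcp [0.503  0.2192 0.1001] rot [ 3.140e+00 -1.000e-03 -2.676e+00] F [ 0.1 -0.7  0. ] M [0.   0.04 0.02] g 1.0 q [ 0.307  0.148  1.568  0.002  1.428 -1.73 ]
-0.8, -0.6, 4.1, 0.002, -0.001, -0.003, 1.0,
```

View pics/c16.png

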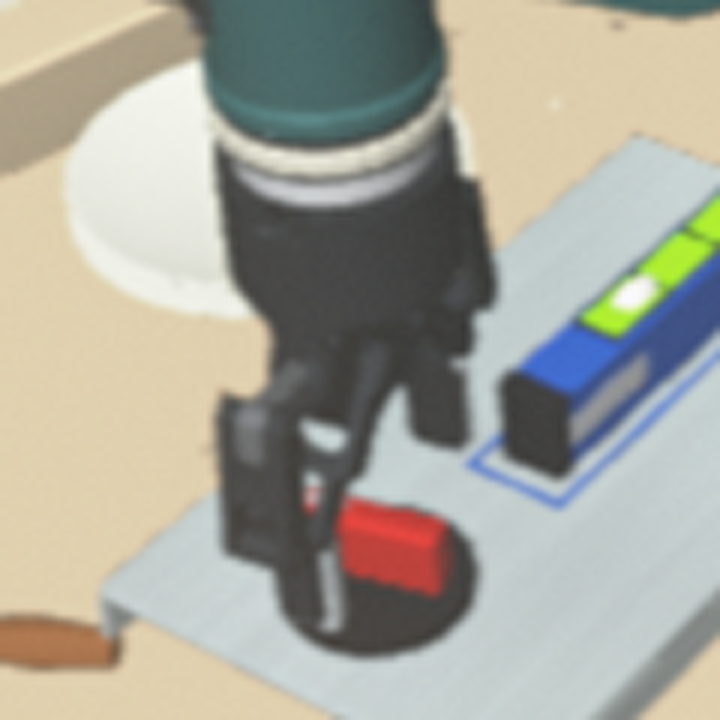

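The fingers straddle the bar. I close on it.

Request:
{"name": "jog_arm", "arguments": {
  "plan": [0,0,1.5,0,0,0,1,0,0,0,0,0,0,0,0,0,0,0,0,0,0,0,0,0,0,0,0,0,0,0,0,0,0,0,0,0,0,0,0,0,0,0,0,0,0,0,0,0,0,0,0,0,0,0,0,0],
  "squeeze": 60
}}

```text
t: 12.08
tcp_pos: [0.5045, 0.2194, 0.1006]
tool_rot: [3.14, 0.003, -2.676]
ft_force: [1.3, -0.4, -0.8]
grip_width: 0.15
```

```bash
python3 -c "
from h import *
st()
b=vision.camera('side');crop(b,180,200,300,320,6,'pics/c17.png')"
```

```text
t 12.083 tcp [0.5045 0.2194 0.1006] rot [ 3.140e+00  3.000e-03 -2.676e+00] F [ 1.3 -0.4 -0.8] M [0.18 0.03 0.02] g 0.15 q [ 0.306  0.148  1.567  0.002  1.424 -1.73 ]
```

View pics/c17.png

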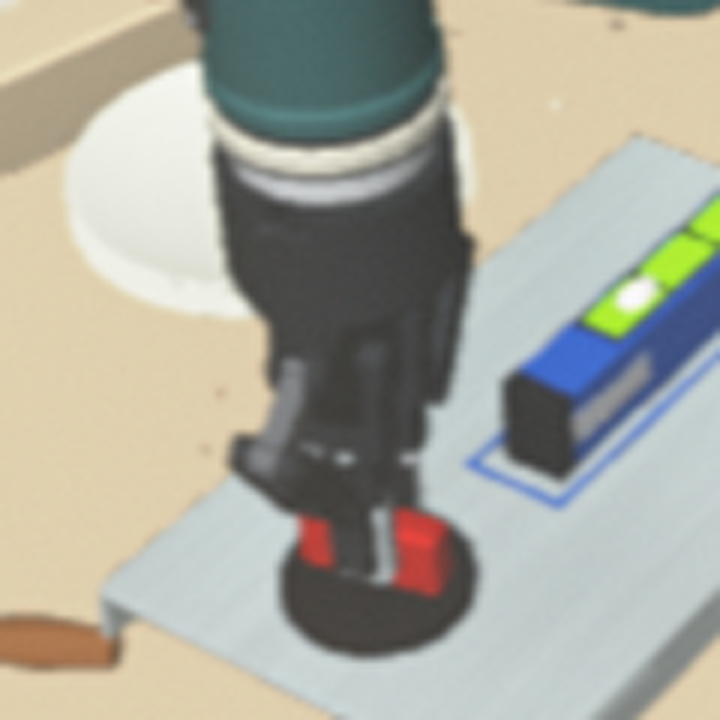

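Gripped. Now I press down.

Request:
{"name": "jog_arm", "arguments": {
  "plan": [0,0,1,0,0,0,0,0,0,2,0,0,0,0,0,0,2,0,0,0,0,0,0,2,0,0,0,0,0,0,2,0,0,0,0,0,0,2,0,0,0,0,0,0,2,0,0,0,0,0,0,2,0,0,0,0]
}}

```text
t: 12.8
tcp_pos: [0.5085, 0.2215, 0.0936]
tool_rot: [-3.14, 0.016, -2.674]
ft_force: [-1.7, 0.9, 9.1]
grip_width: 0.151
```

```bash
python3 -c "
from h import *
st()"
```

```text
t 12.8 tcp [0.5085 0.2215 0.0936] rot [-3.14   0.016 -2.674] F [-1.7  0.9  9.1] M [-0.46  0.29 -0.06] g 0.151 q [ 3.080e-01  1.540e-01  1.575e+00  1.000e-03  1.397e+00 -1.730e+00]
```

Request:
{"name": "jog_arm", "arguments": {
  "plan": [1.2,0,2.5,0,0.005,0,0,1.2,0,2.5,0,0.005,0,0,1.2,0,2.5,0,0.005,0,0,1,0,2.5,0,0.004,0,0,1,0,2.5,0,0.002,0,0,0.5,0,2.5,0,0,0,0,0.5,0,2.5,0,0,0,0,0,0,2.5,0,0,0,0]
}}

```text
t: 13.47
tcp_pos: [0.5106, 0.2224, 0.0913]
tool_rot: [-3.132, 0.021, -2.669]
ft_force: [-1.7, 0.4, 10.1]
grip_width: 0.148
```

```bash
python3 -c "
from h import *
st()
b=vision.camera('side');crop(b,180,180,320,320,5,'pics/c18.png')
b=vision.camera('top');crop(b,235,205,325,265,8,'pics/c19.png')"
```

```text
t 13.467 tcp [0.5106 0.2224 0.0913] rot [-3.132  0.021 -2.669] F [-1.7  0.4 10.1] M [-0.6   0.46  0.02] g 0.148 q [ 0.313  0.157  1.576 -0.007  1.387 -1.73 ]
```

View pics/c18.png

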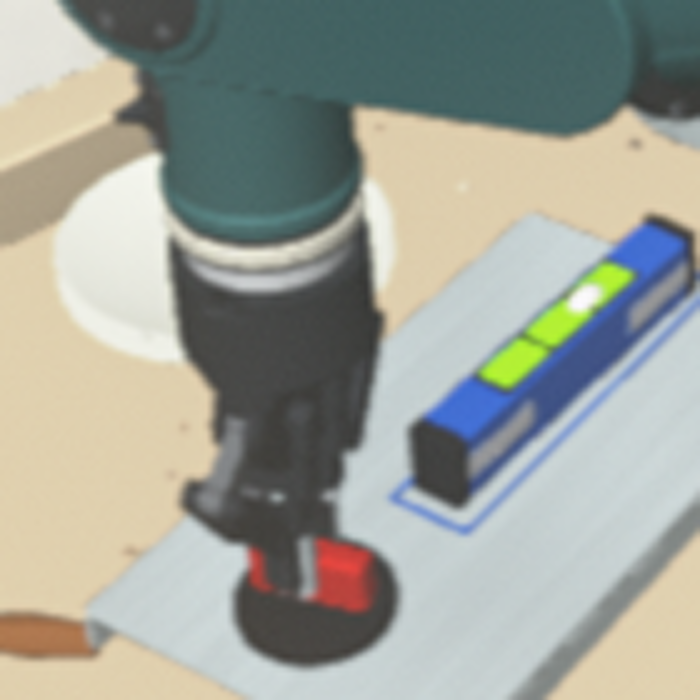

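View pics/c19.png

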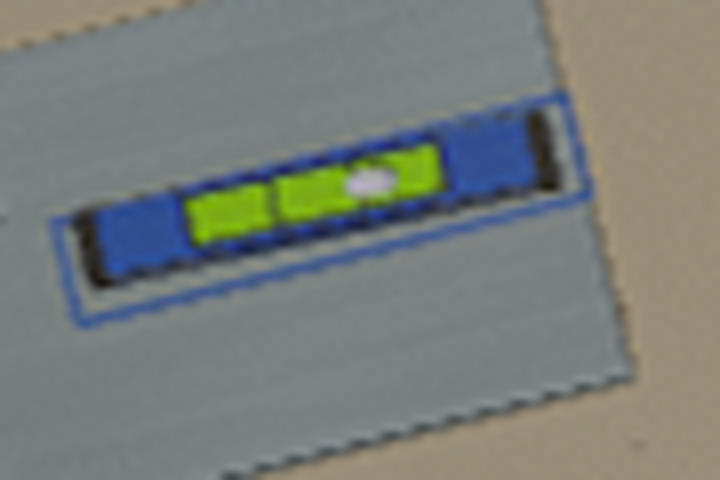

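The bubble has gone to the end away from the knob (top crop (370,182)), so the sprung end is down and low. The fingers slid about 6 mm along the bar because of arm compliance. I slide them back while keeping the push.

Request:
{"name": "jog_arm", "arguments": {
  "plan": [4,0,2,0,0.015,0,0,4,0,2,0,0.015,0,0,4,0,2,0,0.015,0,0,4,0,2,0,0.015,0,0,3,0,2,0,0.012,0,0,3,0,2,0,0.01,0,0,2,0,2,0,0.01,0,0,2,0,2,0,0.01,0,0],
  "squeeze": 25
}}

```text
t: 14.23
tcp_pos: [0.5006, 0.2195, 0.0935]
tool_rot: [-3.13, -0.037, -2.663]
ft_force: [1.3, 1.4, 5.6]
grip_width: 0.145
```

```bash
python3 -c "
from h import *
st()"
```

```text
t 14.233 tcp [0.5006 0.2195 0.0935] rot [-3.13  -0.037 -2.663] F [1.3 1.4 5.6] M [ 0.37 -0.52 -0.01] g 0.145 q [ 0.32   0.173  1.554 -0.018  1.45  -1.727]
```

Request:
{"name": "jog_arm", "arguments": {
  "plan": [0,0,3,0,-0.006,0,0,0,0,3,0,-0.006,0,0,0,0,3,0,-0.004,0,0,0,0,3,0,-0.002,0,0,0.5,0,3,0,0,0,0,1,0,3,0,0.002,0,0,1,0,3,0,0.004,0,0,1,0,3,0,0.004,0,0],
  "squeeze": 60
}}

```text
t: 14.9
tcp_pos: [0.511, 0.2225, 0.0912]
tool_rot: [-3.121, 0.013, -2.66]
ft_force: [-2.6, -0.2, 11.9]
grip_width: 0.146
```

```bash
python3 -c "
from h import *
st()"
```

```text
t 14.9 tcp [0.511  0.2225 0.0912] rot [-3.121  0.013 -2.66 ] F [-2.6 -0.2 11.9] M [-0.2   0.48 -0.07] g 0.146 q [ 0.32   0.162  1.57  -0.019  1.393 -1.729]
```

The knob end is seated: z floors at 0.0912 both at 10 N and at 12 N. I make a smaller sideways correction under the push.

Request:
{"name": "jog_arm", "arguments": {
  "plan": [2,0,3,-0.003,0.009,0,0,2,0,3,-0.003,0.009,0,0,2,0,3,-0.003,0.009,0,0,2,0,3,-0.003,0.009,0,0,2,0,3,-0.003,0.008,0,0,1.5,0,3,-0.003,0.007,0,0,1.5,0,3,-0.002,0.006,0,0,1.5,0,3,-0.002,0.006,0,0]
}}

```text
t: 15.57
tcp_pos: [0.51, 0.2222, 0.0913]
tool_rot: [-3.136, -0.01, -2.654]
ft_force: [-1.4, 3.1, 11.0]
grip_width: 0.148
```

```bash
cat >> h.py <<'E'
def turn(rad,tilt,roll,down,wz,n=8):
    """per row: rad mm towards base, tilt about world axis tangential, roll correction about radial dir, down mm, wz"""
    s=telemetry.sense();p=s["tcp_pos"];q=R.from_euler("xyz",s["tool_rot"])
    a=np.arctan2(p[1],p[0]); er=np.array([np.cos(a),np.sin(a),0]);et=np.array([-er[1],er[0],0])
    for i in range(n):
        qi=(q*R.from_rotvec([0,0,wz*i])).inv()
        sh=qi.apply(-er*rad+np.array([0,0,-down]));w=qi.apply(et*tilt+er*roll)
        print(", ".join(f"{v:.1f}" for v in sh)+", "+f"{w[0]:.3f}, {w[1]:.3f}, {wz}, 0,")
E
python3 -c "
from h import *
st();turn(1.3,.006,0,3,.06)"
```

```text
t 15.567 tcp [0.51   0.2222 0.0913] rot [-3.136 -0.01  -2.654] F [-1.4  3.1 11. ] M [-0.38  0.19 -0.05] g 0.148 q [ 0.313  0.177  1.553 -0.007  1.421 -1.744]
1.3, 0.1, 3.0, -0.000, 0.006, 0.06, 0,
1.3, 0.0, 3.0, -0.000, 0.006, 0.06, 0,
1.3, -0.0, 3.0, 0.000, 0.006, 0.06, 0,
1.3, -0.1, 3.0, 0.001, 0.006, 0.06, 0,
1.3, -0.2, 3.0, 0.001, 0.006, 0.06, 0,
1.2, -0.3, 3.0, 0.001, 0.006, 0.06, 0,
1.2, -0.3, 3.0, 0.002, 0.006, 0.06, 0,
1.2, -0.4, 3.0, 0.002, 0.006, 0.06, 0,
```

```bash
python3 -c "
from h import *
b=vision.camera('top');crop(b,235,205,325,265,8,'pics/c20.png')
b=vision.camera('side');crop(b,180,180,320,320,5,'pics/c21.png')"
```

```text
(no output)
```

View pics/c20.png

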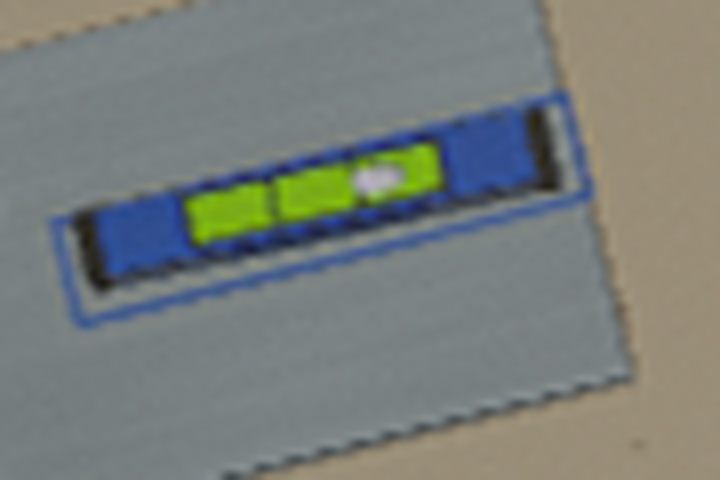

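View pics/c21.png

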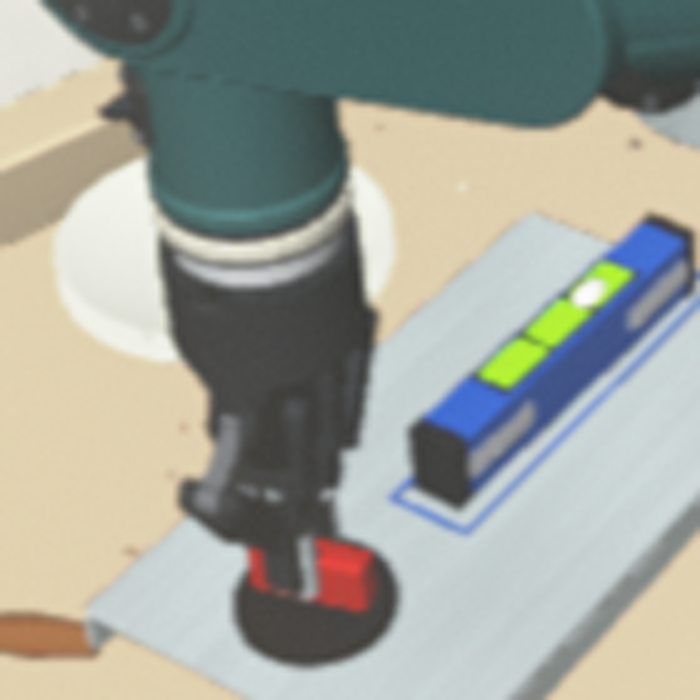

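The bubble centre is at crop x 378 against a window centre of 315, about 24 mm, so roughly 1.2 rad clockwise is needed. I start turning while pressing.

Request:
{"name": "jog_arm", "arguments": {
  "plan": [1.5,0,3,0,0.005,0.06,0,1.5,0,3,0,0.005,0.08,0,1.5,0,3,0,0.005,0.08,0,1.5,-0.1,3,0.001,0.005,0.08,0,1.5,-0.3,3,0.001,0.005,0.08,0,1.4,-0.4,3,0.001,0.005,0.08,0,1.4,-0.5,3,0.002,0.005,0.06,0,1.3,-0.5,3,0.002,0.005,0.03,0]
}}

```text
t: 16.33
tcp_pos: [0.5122, 0.2233, 0.0933]
tool_rot: [-3.129, -0.001, 3.059]
ft_force: [-1.9, 0.2, 11.1]
grip_width: 0.144
```

```bash
python3 -c "
from h import *
st();turn(1.4,.005,0,3,.06)
b=vision.camera('top');crop(b,235,205,325,265,8,'pics/c22.png')
b=vision.camera('side');crop(b,180,180,320,320,5,'pics/c23.png')"
```

```text
t 16.333 tcp [0.5122 0.2233 0.0933] rot [-3.129e+00 -1.000e-03  3.059e+00] F [-1.9  0.2 11.1] M [-0.14  0.24  0.15] g 0.144 q [ 0.316  0.179  1.547 -0.011  1.422 -1.171]
1.2, -0.6, 3.0, 0.002, 0.004, 0.06, 0,
1.2, -0.7, 3.0, 0.003, 0.004, 0.06, 0,
1.1, -0.8, 3.0, 0.003, 0.004, 0.06, 0,
1.1, -0.8, 3.0, 0.003, 0.004, 0.06, 0,
1.0, -0.9, 3.0, 0.003, 0.004, 0.06, 0,
1.0, -1.0, 3.0, 0.004, 0.004, 0.06, 0,
0.9, -1.0, 3.0, 0.004, 0.003, 0.06, 0,
0.9, -1.1, 3.0, 0.004, 0.003, 0.06, 0,
```

View pics/c22.png

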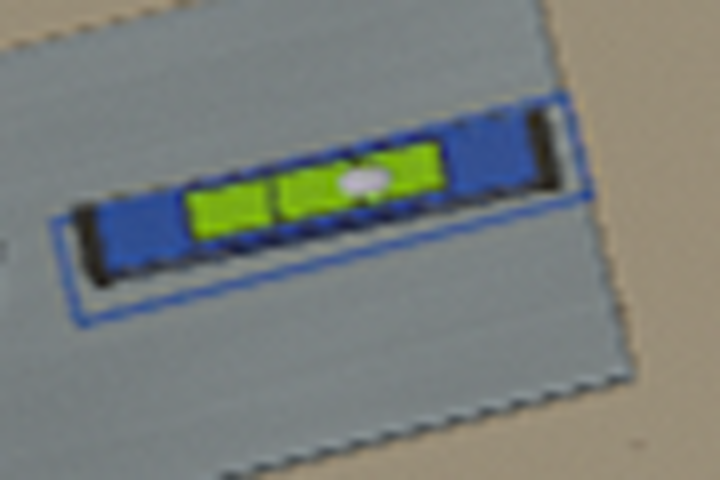

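View pics/c23.png

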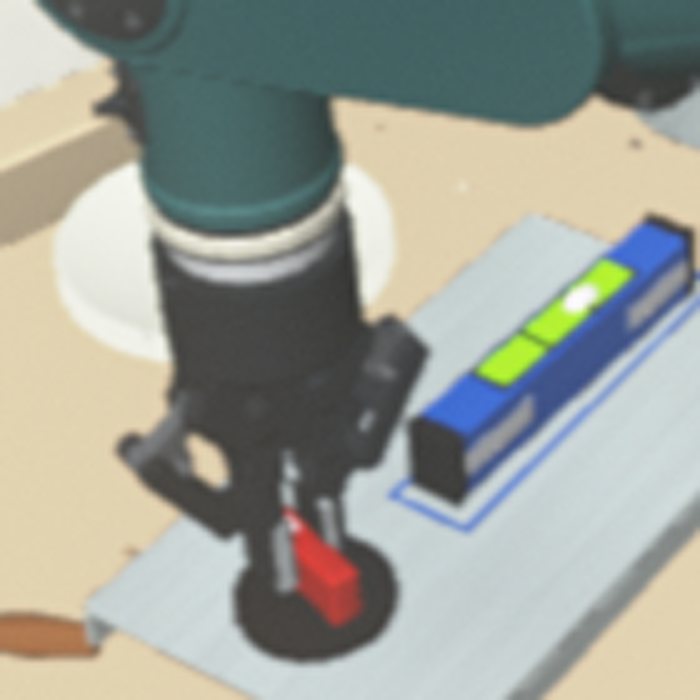

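The knob turned 0.57 rad and z rose 2.0 mm, which matches the thread, so it is still seated. The grip is off-centre towards the +x end, so I recentre with a light grip while pressing.

Request:
{"name": "jog_arm", "arguments": {
  "plan": [3.5,-1,3,0,0.005,0,0,3.5,-1,3,0,0.005,0,0,3.5,-1,3,0,0.005,0,0,3.5,-1,3,0,0.005,0,0,3,-1,3,0,0.005,0,0,2.5,-0.8,3,0,0.005,0,0,2,-0.7,3,0.002,0.005,0,0,1.5,-0.7,3,0.002,0.005,0,0],
  "squeeze": 20
}}

```text
t: 17.1
tcp_pos: [0.504, 0.2212, 0.0934]
tool_rot: [-3.138, 0.006, 3.065]
ft_force: [-0.3, 1.3, 10.9]
grip_width: 0.147
```

```bash
python3 -c "
from h import *
st()
b=vision.camera('side');crop(b,180,180,320,320,5,'pics/c24.png')"
```

```text
t 17.1 tcp [0.504  0.2212 0.0934] rot [-3.138  0.006  3.065] F [-0.3  1.3 10.9] M [-0.11  0.11  0.05] g 0.147 q [ 0.314  0.154  1.575 -0.006  1.409 -1.18 ]
```

View pics/c24.png

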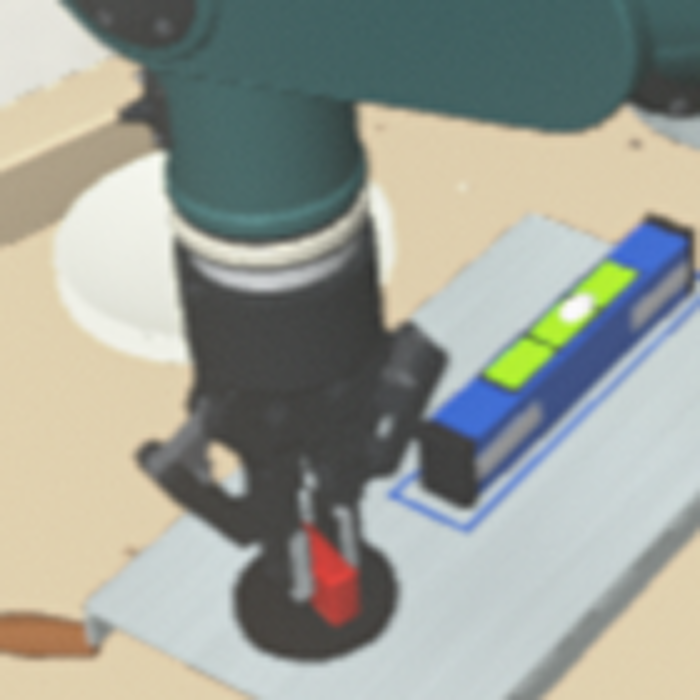

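The grip is recentred at (0.504, 0.221) with no tilt. But the level's near end shifted about 2 px in the side view, so I check it from the top.

```bash
python3 -c "
from h import *
b=vision.camera('top');crop(b,235,205,325,265,8,'pics/c25.png');crop(b,170,170,330,290,5,'pics/c26.png')"
```

```text
(no output)
```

View pics/c25.png

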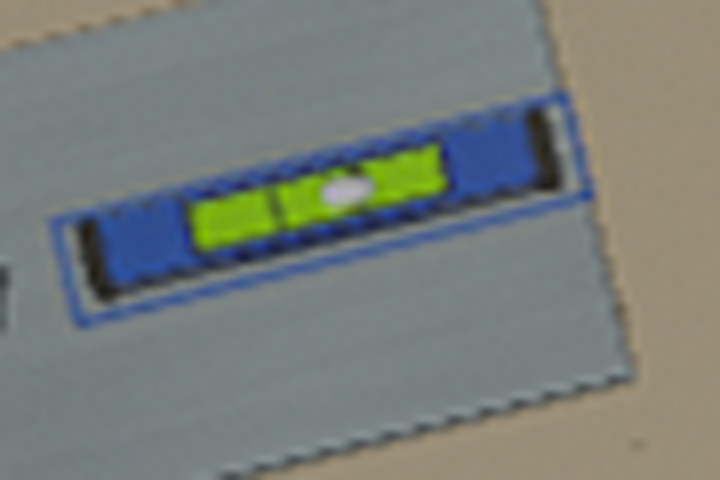

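View pics/c26.png

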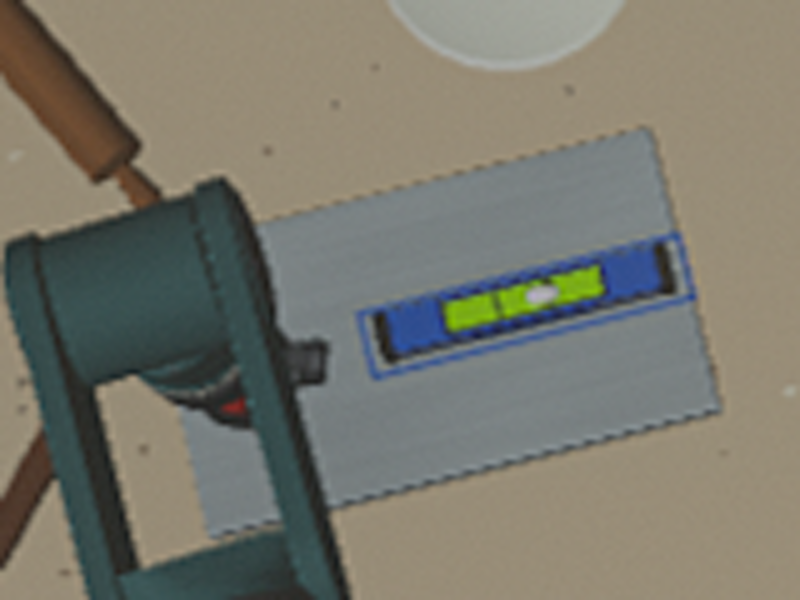

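The level is still inside the outline, and better centred than before. The bubble is at crop x 347 against a centre of about 319, so roughly 11 mm or 0.55 to 0.6 rad remain. I continue turning.

Request:
{"name": "jog_arm", "arguments": {
  "plan": [1.7,-0.9,3,0.002,0.004,0.05,0,1.6,-1,3,0.003,0.004,0.07,0,1.6,-1.1,3,0.003,0.004,0.07,0,1.5,-1.2,3,0.003,0.004,0.07,0,1.4,-1.3,3,0.003,0.004,0.07,0,1.3,-1.4,3,0.004,0.004,0.06,0,1.3,-1.5,3,0.004,0.003,0.03,0,1.2,-1.5,3,0.004,0.003,0,0],
  "squeeze": 60
}}

```text
t: 17.87
tcp_pos: [0.5063, 0.2221, 0.095]
tool_rot: [3.136, 0.016, 2.629]
ft_force: [-1.4, 0.4, 10.5]
grip_width: 0.146
```

```bash
python3 -c "
from h import *
st();turn(2,.005,0,3,0,n=1)"
```

```text
t 17.867 tcp [0.5063 0.2221 0.095 ] rot [3.136 0.016 2.629] F [-1.4  0.4 10.5] M [-0.03  0.36  0.06] g 0.146 q [ 0.316  0.15   1.576 -0.008  1.4   -0.742]
1.3, -1.6, 3.0, 0.004, 0.003, 0, 0,
```

Request:
{"name": "jog_arm", "arguments": {
  "plan": [1.3,-1.6,3,0.006,0.005,0,0,1.3,-1.6,3,0.006,0.005,0,0,1.3,-1.6,3,0.006,0.005,0,0,1.3,-1.6,3,0.005,0.004,0,0,1.3,-1.6,3,0.005,0.004,0,0,1.3,-1.6,3,0.005,0.004,0,0,1.3,-1.6,3,0.005,0.004,0,0,1.3,-1.6,3,0.005,0.004,0,0]
}}

```text
t: 18.53
tcp_pos: [0.5057, 0.222, 0.095]
tool_rot: [-3.139, 0.012, 2.632]
ft_force: [-0.4, 0.2, 11.0]
grip_width: 0.15
```

Request:
{"name": "jog_arm", "arguments": {
  "plan": [1.2,-1.4,3,0.005,0.004,0,0,1.2,-1.4,3,0.005,0.004,0,0,1.2,-1.4,3,0.005,0.004,0,0,1.2,-1.4,3,0.005,0.004,0,0,1.2,-1.4,3,0.005,0.004,0,0,1.2,-1.4,3,0.005,0.004,0,0,1.2,-1.4,3,0.005,0.004,0,0,1.2,-1.4,3,0.005,0.004,0,0]
}}

```text
t: 19.2
tcp_pos: [0.5063, 0.2221, 0.095]
tool_rot: [-3.133, 0.01, 2.633]
ft_force: [-1.1, -0.5, 10.1]
grip_width: 0.145
```

```bash
python3 -c "
from h import *
st()
b=vision.camera('top');crop(b,235,205,325,265,8,'pics/c27.png')
b=vision.camera('side');crop(b,180,180,320,320,5,'pics/c28.png')"
```

```text
t 19.2 tcp [0.5063 0.2221 0.095 ] rot [-3.133  0.01   2.633] F [-1.1 -0.5 10.1] M [0.15 0.25 0.  ] g 0.145 q [ 0.319  0.161  1.564 -0.013  1.417 -0.741]
```

View pics/c27.png

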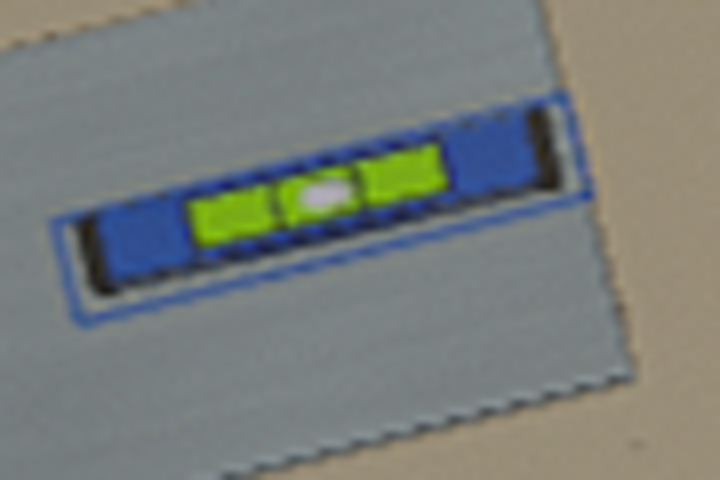

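View pics/c28.png

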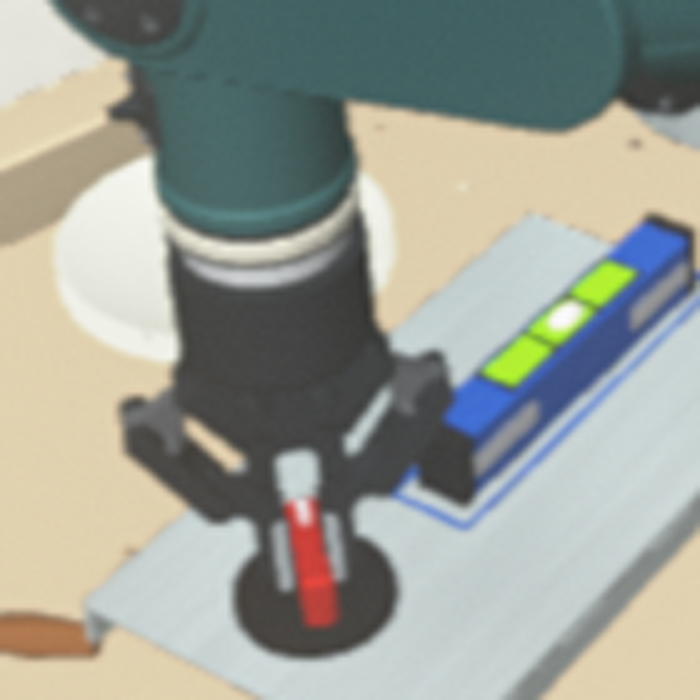

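The bubble is at crop x 327 between lines at 278 and 361, about 3 mm off centre. About 0.13 rad more is needed.

Request:
{"name": "jog_arm", "arguments": {
  "plan": [1.3,-1.5,3.3,0.006,0.005,0.04,0,1.3,-1.6,3.3,0.006,0.005,0.04,0,1.3,-1.6,3.3,0.006,0.005,0.04,0,1.2,-1.7,3.3,0.005,0.004,0.01,0,1.2,-1.7,3.3,0.005,0.004,0,0,1.2,-1.7,3.3,0.005,0.004,0,0,1.2,-1.7,3.3,0.005,0.004,0,0,1.2,-1.7,3.3,0.005,0.004,0,0]
}}

```text
t: 19.97
tcp_pos: [0.5075, 0.2225, 0.0954]
tool_rot: [-3.133, 0.007, 2.499]
ft_force: [-1.0, -0.8, 10.9]
grip_width: 0.146
```

Request:
{"name": "jog_arm", "arguments": {
  "plan": [1.2,-1.7,3.3,0.005,0.004,0,0,1.2,-1.7,3.3,0.005,0.004,0,0,1.2,-1.7,3.3,0.005,0.004,0,0,1.2,-1.7,3.3,0.005,0.004,0,0,1.2,-1.7,3.3,0.005,0.004,0,0,1.2,-1.7,3.3,0.005,0.004,0,0,1.2,-1.7,3.3,0.005,0.004,0,0,1.2,-1.7,3.3,0.005,0.004,0,0]
}}

```text
t: 20.63
tcp_pos: [0.5073, 0.2224, 0.0954]
tool_rot: [-3.134, 0.004, 2.5]
ft_force: [-0.5, 0.5, 11.3]
grip_width: 0.141
```

Request:
{"name": "jog_arm", "arguments": {
  "plan": [1.2,-1.7,3.3,0.005,0.004,0,0,1.2,-1.7,3.3,0.005,0.004,0,0,1.2,-1.7,3.3,0.005,0.004,0,0,1.2,-1.7,3.3,0.005,0.004,0,0,1.2,-1.7,3.3,0.005,0.004,0,0,1.2,-1.7,3.3,0.005,0.004,0,0,1.2,-1.7,3.3,0.005,0.004,0,0,1.2,-1.7,3.3,0.005,0.004,0,0]
}}

```text
t: 21.3
tcp_pos: [0.5071, 0.2224, 0.0954]
tool_rot: [-3.134, 0.001, 2.501]
ft_force: [-0.6, 0.7, 10.9]
grip_width: 0.144
```

```bash
python3 -c "
from h import *
st()
b=vision.camera('top');crop(b,235,205,325,265,8,'pics/c29.png')
b=vision.camera('side');crop(b,180,180,320,320,5,'pics/c30.png')
for i in range(4): vision.camera('top')
st()"
```

```text
t 21.3 tcp [0.5071 0.2224 0.0954] rot [-3.134e+00  1.000e-03  2.501e+00] F [-0.6  0.7 10.9] M [0.01 0.18 0.07] g 0.144 q [ 0.314  0.166  1.557 -0.005  1.424 -0.616]
t 21.6 tcp [0.5071 0.2224 0.0954] rot [-3.134e+00  1.000e-03  2.501e+00] F [-0.3  0.2 11.5] M [-0.03  0.22  0.04] g 0.146 q [ 0.314  0.166  1.557 -0.005  1.424 -0.616]
```

View pics/c29.png

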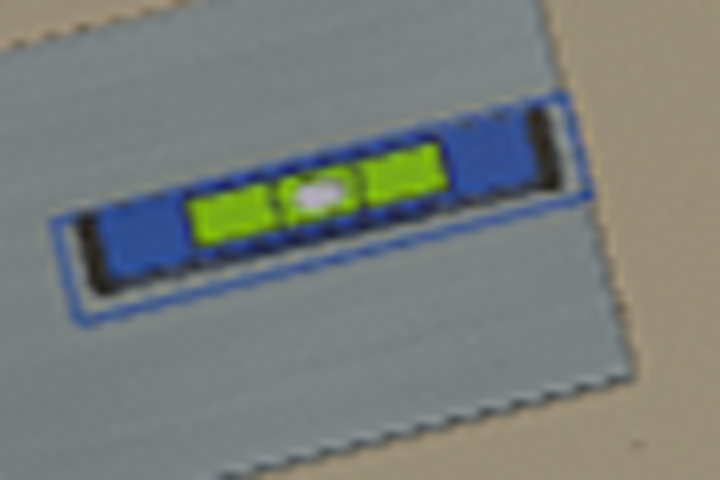

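View pics/c30.png

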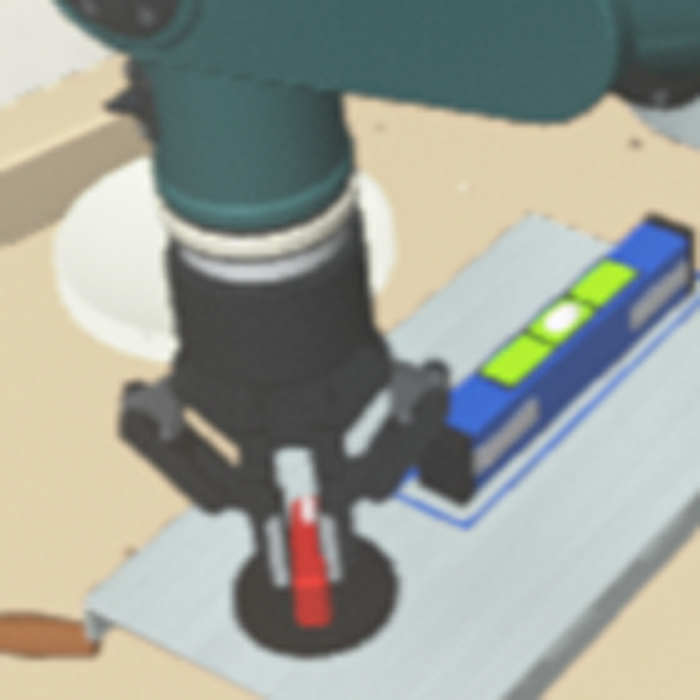

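The bubble is centred at 320, with the lines at 278 and 361. The push is steady at 11 N and the pose does not change while holding. I hand it in.

```bash
python3 -c "
from h import *
arm.finish_job();st()"
```

```text
the job is handed in; nothing more can be done
the job is handed in; nothing more can be done
```

The blue level is on the stand inside the blue outline and released, and the gripper is still holding the knob pressed down, so you can lock the nut. I handed the job in at about 21.6 s. I pressed the knob until it seated, then turned it about 1.12 rad clockwise.

**Last checks**
- **Bubble:** its centre was at crop pixel 320, with the lines at 278 and 361 (midpoint 319.5). That is within about 0.5 mm of centre, and it had settled for over 1.2 s.
- **Push:** about 11 N, above the 7 N needed to seat the end. The tool pose did not change during the final 0.3 s hold.
- **Seating:** I inferred this rather than saw it. The height would not go lower when I pushed harder, and the rise while turning (4.2 mm) matched the expected 3.7 mm per rad.
- **Other kitchen things:** nothing I did came near them, and those in view had not moved. I did not check each one at the end.

**What went off plan**
- **Knob grip:** the fingers slid up to about 8 mm along the bar while pressing, so I recentred them twice with a lighter grip. The first recentring cut the push to 5.6 N and may have lifted the end off its stop for a moment. I pressed it back down before turning.
- **Level:** its knob end shifted about 3 mm sideways during the second recentring, for a reason I did not find. It stayed inside the outline throughout.

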